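Uncover the colour rack and load its numbered pockets in order

ROBOT

A 7-joint arm with a two-finger parallel gripper is mounted at the origin on the work surface. World frame = base frame: x ahead of the robot, y to its left, z up, the work surface at z = 0. Lengths are in m, angles in rad, forces in N, time in s.
With the tool pointing down it reaches from about 0.4 to 0.85 m from the base axis. Payload 10.4 kg.
Tool frame: the origin (TCP) lies at the very end of the fingers, on their centre line; the grasp point (between the pads) lies 19 mm behind it; z points along the fingers, y is the line along which they close (so a half turn about z gives the same grasp; the last joint's range is limited). The gripper opens to 85 mm and grips with 20 to 120 N. Pads are 22 mm wide; open, the fingers measure 114 mm over their backs; the gripper's body (76 mm by 85 mm) begins 54 mm behind the grasp point. The pads swing forward as they close: fully open they stand 13 mm farther back than shut.
Start: joints at [1.167, 0.332, -0.065, 1.46, 0.022, 1.35, -0.088], TCP at [0.232, -0.58, 0.231] pointing down, gripper open.
Joint ranges: [-2.6, 2.6], [-0.5, 2.12], [-1.47, 1.34], [0.16, 2.42], [-1.27, 4.41], [0.06, 2.06], [-2.6, 2.6]. Speed limits (rad/s): [2.22, 2.22, 2.79, 2.79, 3.14, 3.14, 3.14].

INTERFACE

Orientations are given as a unit quaternion [x, y, z, w].
In Python, from workcell import * gives the robot as it stands. The module is installed in compiled form; this text tells all that it offers.
- The arm moves only by the tool carry_out, never from a script. Its argument "motion" is a list of rows, each an object with "xyz": the shift along the tool's x, y, z in m, a list of three; "angular": the turn, a rotation vector about the tool's x, y, z in degrees, a list of three. A call has 1 to 12 rows; each row is the pose to reach, as a shift and turn from the pose commanded when the call began, along the tool's axes at that moment; what a row does not reach only later rows make up. A row lasts 1/10 s, in which the tool goes at most 50 mm and 8.59 degrees, less where a joint would pass 70% of its speed; a pose out of reach is approached as far as the arm can. A call with a gripper value outside its range is refused whole. "hand" is the opening, from 0 (shut) to 1 (fully open), set as the call begins (left out, the last holds). The fingers move at their own pace and stop on an object; "grip_force" is the grip in N (left out, the last holds). Time passes only in rows, so rows that repeat a pose let the fingers close. It gives the time, the measured TCP pose, the force, the opening and the grip force at its end, in the units of the state.
- get_obs(): the state, without advancing time (a new reading comes with each control period).
- camera(name): name is "scene" or "side" or "wrist"; returns a dict with "img" (400x640x3 uint8, red, green, blue), "fx", "fy", "cx", "cy" (pixels), "extrinsics" (4x4, takes a point from camera to world coordinates). Camera axes: x right, y up, looking along -z (the intrinsics and any distortion apply to the point x, -y, -z); pixel columns grow to the right and rows downward; lengths in m; the calibration is good to about 2 mm. A picture is of the moment at which its call begins. There is no depth.
- hand_in(): hands the job in; it is judged then, once.
The state is a dict: "clock": time; "joint_pos": joint angles; "joint_velocities": joint speeds; "tau": joint torques, N m; "position": TCP position; "ee_rot": TCP orientation; "ft_force": force on the tool from outside, world axes, zero at the start; "torque": the same for the moment, N m; "grip_width": opening from 0.0 (shut) to 1.0 (fully open); "grasp_force": force on a finger pad.
Only numpy, scipy, OpenCV 4.12 (cv2) and the standard library are available. Lean on these libraries where they do the work, as an engineer would, in place of code of your own. Each camera call takes 0.05 s, during which the arm holds its last target. There are 200 camera calls.

TASK

Get the sweet maker's colour rack ready: lift the cream cover off the sloping rack and lay it flat on the middle of the dark mat, handle up. Then fill the pockets in order, going by the dots on the tags behind them: first the yellow pot in pocket one, then the green pot in pocket two, each the right way up and fully home. Leave the red and blue pots and everything else on the table where they are.

Things in the scene. Friction and masses are not known exactly. Their poses are not given: they have to be found in the camera images.
- rack: fixed aluminium rack, 230 mm along y. Its top face rises to +x; its normal and the pocket axes lean 25 deg to the robot: (-0.423, 0, 0.906) in the rack frame. Three round pockets 36 mm wide, 30 mm deep at y = -70, 0, 70 mm. Lip 5 mm high along the lower (-x) edge, 42 mm from the pocket row; level ledge behind (x 30 to 70, z 75 mm) for tags. Origin: middle, on the table; z up, x away from robot.
- tag1: white level number tag, 34 x 52 mm, with 1 black dot in a row, on the rack's back ledge right behind the pocket that it numbers; the order of the tags along the rack changes. Origin on the table below the pocket row, axes as the rack's; the tag plate is 50 mm towards +x and 79 mm up.
- floor1 (a point): centre of the floor of the pocket numbered 1 (behind which the 1-dot tag sits); a seated pot's underside centre is here. Axes as the rack's.
- mouth1 (a point): centre of the mouth of pocket 1, in the sloping top face, 30 mm from its floor along the pocket axis. Axes as the rack's.
- tag2: white level number tag, 34 x 52 mm, with 2 black dots in a row, on the rack's back ledge right behind the pocket that it numbers; the order of the tags along the rack changes. Origin on the table below the pocket row, axes as the rack's; the tag plate is 50 mm towards +x and 79 mm up.
- floor2 (a point): centre of the floor of the pocket numbered 2 (behind which the 2-dot tag sits); a seated pot's underside centre is here. Axes as the rack's.
- mouth2 (a point): centre of the mouth of pocket 2, in the sloping top face, 30 mm from its floor along the pocket axis. Axes as the rack's.
- tag3: white level number tag, 34 x 52 mm, with 3 black dots in a row, on the rack's back ledge right behind the pocket that it numbers; the order of the tags along the rack changes. Origin on the table below the pocket row, axes as the rack's; the tag plate is 50 mm towards +x and 79 mm up.
- floor3 (a point): centre of the floor of the pocket numbered 3 (behind which the 3-dot tag sits); a seated pot's underside centre is here. Axes as the rack's.
- mouth3 (a point): centre of the mouth of pocket 3, in the sloping top face, 30 mm from its floor along the pocket axis. Axes as the rack's.
- cover: loose cream cover plate 74 x 216 x 5 mm, 120 g, lying on the rack's sloping face against its lip, over all the pockets. On its middle a blue bar handle 14 mm wide (x), 56 mm long (y), its top 33 mm above the plate's underside. Origin at the centre of the underside, z out of the top (handle) side, y along its length.
- mat: fixed dark rubber mat 150 mm (x) x 260 mm (y) x 4 mm on the table, the cover's resting place. Origin at the centre of its underside, on the table.
- pot_yellow: yellow colour pot: closed round pot, all yellow with a white paper band, 32 mm diameter, 70 mm tall, about 90 g; stands upright on the table. Origin at the centre of its underside, z up along its axis.
- pot_green: green colour pot: closed round pot, all green with a white paper band, 32 mm diameter, 70 mm tall, about 90 g; stands upright on the table. Origin at the centre of its underside, z up along its axis.
- pot_red: red colour pot, not wanted today: closed round pot, all red with a white paper band, 32 mm diameter, 70 mm tall, about 90 g; stands upright on the table. Origin at the centre of its underside, z up along its axis.
- pot_blue: blue colour pot, not wanted today: closed round pot, all blue with a white paper band, 32 mm diameter, 70 mm tall, about 90 g; stands upright on the table. Origin at the centre of its underside, z up along its axis.
- bowl: bystander: steel bowl, 150 mm across, 60 mm high. Origin at the centre of its underside.
- timer: bystander: white kitchen timer lying flat, 50 x 70 x 18 mm. Origin at the centre of its underside.
- brush: bystander: pastry brush lying along its x on the table, about 30 mm high at most.
- scraper: bystander: dough scraper lying flat, steel blade 105 x 75 mm and blue grip 110 mm long, 18 mm high. Origin under the grip's centre.
Things that resemble listed ones, but are neither listed nor needed, are in the scene too. What is shaped like the cover but turquoise is not meant.

How it is judged:
By the outcome, as a careful person would: the job done as asked, in the order asked, and still so for the second after the job is handed in, with the robot touching nothing.
It also fails if it takes over 69 s, if anything falls off the work surface, if the arm or the gripper's body presses on something with over 40 N, if the wrist force passes 120 N, or if a joint passes its speed limit or range.

## Working session

There is one attempt and no reset: what is moved stays moved. The work goes in short steps, Python scripts to look and compute and a tool call to move; the robot and the scene stay as the last step left them, time stands still between calls to the robot, and variables do not carry over. Pictures are saved under pics/ and viewed, at most 10 in all, crops included, and the job is handed in when it is done.

Besides the shell and the picture viewer there is one more tool, called after "Request:" as name(argument=value, ...) on one line, values as JSON. carry_out: Moves the arm, as the interface text tells. Its arguments: {"type":"object","properties":{"motion":{"type":"array"},"hand":{"type":"number"},"grip_force":{"type":"number"}},"required":["motion"]}

```bash
mkdir -p pics
cat > h.py <<'E'
from workcell import *
import numpy as np, cv2
from scipy.spatial.transform import Rotation as R
def save(c,n): cv2.imwrite('pics/'+n,c['img'][:,:,::-1])
def ray(c,u,v):
    d=np.array([(u-c['cx'])/c['fx'],-(v-c['cy'])/c['fy'],-1.]);E=c['extrinsics']
    d=E[:3,:3]@d; return E[:3,3],d/np.linalg.norm(d)
def onz(c,u,v,z):
    o,d=ray(c,u,v); return o+d*(z-o[2])/d[2]
def tri(*rs):
    A=0;b=0
    for o,d in rs:
        P=np.eye(3)-np.outer(d,d);A=A+P;b=b+P@o
    p=np.linalg.solve(A,b); return p,[round(1e3*np.linalg.norm((np.eye(3)-np.outer(d,d))@(p-o)),1) for o,d in rs]
def proj(c,p):
    E=c['extrinsics'];q=E[:3,:3].T@(np.asarray(p)-E[:3,3]);return np.array([c['cx']+c['fx']*q[0]/-q[2],c['cy']-c['fy']*q[1]/-q[2]])
E
python3 - <<'E'
from h import *
print(get_obs())
import pickle
cs={n:camera(n) for n in('scene','side','wrist')}
pickle.dump(cs,open('c0.pkl','wb'))
for n,c in cs.items():
    save(c,n+'0.png');print(n,c['fx'],c['cx'],c['cy'],c['extrinsics'].round(3).tolist(),[k for k in c])
E
```

```text
{'clock': 0.0, 'joint_pos': array([ 1.16739273,  0.33288647, -0.06471325,  1.46093799,  0.02160518,
        1.34992533, -0.08847446]), 'joint_velocities': array([ 0.00075013,  0.00093067,  0.00140279, -0.00050294, -0.00214125,
        0.00195638, -0.00069373]), 'tau': array([-4.06099853e-04, -6.25451016e+01,  4.87823412e-02, -3.91602623e+01,
        1.60859531e-02,  1.00183982e-02, -4.48543688e-05]), 'position': array([ 0.23214907, -0.57987272,  0.23050845]), 'ee_rot': array([ 9.81922321e-01,  1.89282917e-01, -1.72135146e-04, -7.10078581e-04]), 'ft_force': array([ 0.53024023, -0.4156083 ,  0.59760338]), 'torque': array([0.01828349, 0.00252715, 0.02289154]), 'grasp_force': 0.0, 'grip_width': 0.9983674287763855}
scene 390.5705257864016 315.7745653923015 197.73770470344994 [[-0.55, -0.604, 0.577, 1.129], [0.835, -0.405, 0.373, 0.428], [0.009, 0.687, 0.727, 0.893], [0.0, 0.0, 0.0, 1.0]] ['img', 'fx', 'fy', 'cx', 'cy', 'extrinsics']
side 501.5887806428933 321.5438564915019 198.53660509242803 [[0.91, -0.28, 0.307, 0.943], [0.415, 0.585, -0.697, -1.001], [0.015, 0.761, 0.648, 1.04], [0.0, 0.0, 0.0, 1.0]] ['img', 'fx', 'fy', 'cx', 'cy', 'extrinsics']
wrist 354.607989693246 318.6804248345575 200.83558162897722 [[0.373, 0.888, 0.27, 0.3], [-0.928, 0.356, 0.108, -0.552], [-0.0, -0.29, 0.957, 0.374], [0.0, 0.0, 0.0, 1.0]] ['img', 'fx', 'fy', 'cx', 'cy', 'extrinsics']
```

View pics/scene0.png

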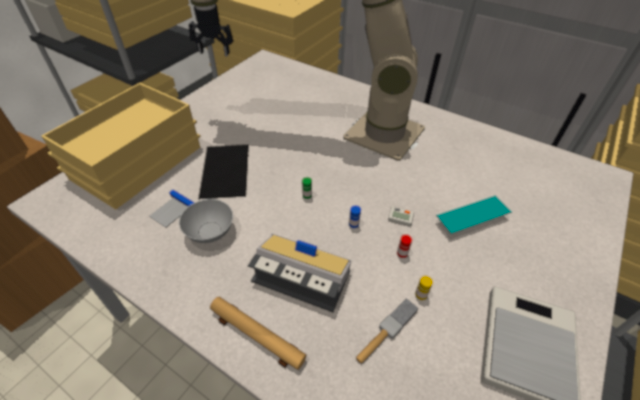

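View pics/side0.png

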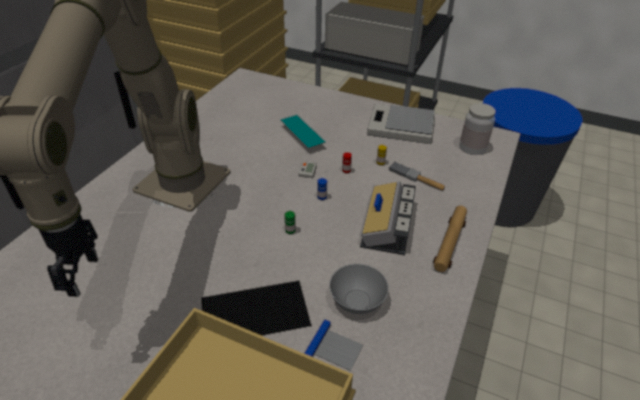

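The scene view shows: mat (225,170), cream cover with blue handle (305,248) on the rack, tags from left (265,265), (293,273), (320,283), which look like 1, 3 and 2 dots. Pots: green (307,187), blue (355,215), red (405,245), yellow (425,287).
Possible confusions: the turquoise plate (475,215), the scraper's blue grip (180,198), the blue pot against the blue handle, and the brush and rolling pin (tan). I choose the cream plate with the handle at (305,248). Next is a close crop and measurements.

Run:
```python
from h import *
import pickle
cs=pickle.load(open('c0.pkl','rb'));S,D=cs['scene'],cs['side']
a=S['img'][220:310,235:365];b=D['img'][165:265,345:435]
cv2.imwrite('pics/crop0.png',np.hstack([cv2.resize(a,(520,400),interpolation=cv2.INTER_CUBIC),cv2.resize(b,(280,400),interpolation=cv2.INTER_CUBIC)])[:,:,::-1])
hs={n:cv2.cvtColor(c['img'],cv2.COLOR_RGB2HSV) for n,c in cs.items()}
rng={'green':((50,120,40),(75,255,255)),'blue':((105,150,60),(125,255,255)),'red':((175,150,60),(180,255,255)),'red2':((0,180,60),(5,255,255)),'yellow':((22,180,100),(32,255,255)),'cream':((15,60,120),(26,180,255)),'black':((0,0,0),(180,255,22))}
for n in('scene','side'):
    for k,(lo,hi) in rng.items():
        m=cv2.inRange(hs[n],lo,hi)
        N,l,st,ce=cv2.connectedComponentsWithStats(m)
        for i in range(1,N):
            if st[i,4]>25: print(n,k,st[i].tolist(),ce[i].round(1).tolist())
```

```text
scene green [303, 178, 8, 13, 81] [306.6, 183.5]
scene blue [171, 191, 21, 14, 108] [180.6, 197.9]
scene blue [351, 207, 9, 13, 96] [354.8, 212.5]
scene blue [297, 242, 19, 13, 164] [305.8, 247.8]
scene red2 [401, 235, 10, 15, 116] [405.1, 242.1]
scene yellow [420, 276, 12, 17, 158] [424.9, 283.8]
scene cream [228, 0, 97, 19, 1000] [280.7, 6.0]
scene cream [221, 16, 74, 24, 192] [258.4, 27.8]
scene cream [82, 25, 30, 12, 57] [96.8, 30.8]
scene cream [219, 47, 79, 29, 146] [263.9, 56.6]
scene cream [389, 56, 25, 10, 75] [402.1, 58.6]
scene cream [160, 72, 14, 8, 27] [166.3, 75.3]
scene cream [18, 83, 172, 85, 4599] [110.9, 127.3]
scene cream [626, 84, 14, 63, 378] [633.4, 118.8]
scene cream [609, 105, 31, 80, 428] [619.9, 145.7]
scene cream [190, 110, 7, 18, 32] [193.0, 119.4]
scene cream [345, 115, 21, 24, 260] [357.8, 129.5]
scene cream [407, 121, 16, 26, 209] [413.3, 131.1]
scene cream [600, 125, 13, 39, 178] [606.1, 146.6]
scene cream [593, 143, 7, 18, 51] [596.5, 152.0]
scene cream [48, 150, 55, 35, 266] [74.8, 167.8]
scene cream [57, 165, 54, 35, 265] [82.6, 182.2]
scene cream [
[... 858 characters left out ...]
4] [346.8, 158.0]
side yellow [379, 145, 7, 5, 27] [382.0, 147.4]
side cream [427, 178, 17, 9, 38] [435.8, 182.3]
side cream [363, 182, 33, 51, 905] [379.9, 208.1]
side cream [454, 205, 13, 22, 118] [459.1, 215.1]
side cream [440, 232, 13, 30, 86] [446.2, 246.7]
side cream [120, 308, 233, 92, 8845] [237.1, 372.6]
side black [115, 72, 21, 56, 361] [125.0, 100.9]
side black [188, 98, 7, 31, 108] [191.5, 113.4]
side black [376, 112, 6, 8, 31] [378.3, 115.6]
side black [47, 123, 19, 42, 463] [56.3, 143.5]
side black [0, 175, 23, 34, 232] [12.2, 191.9]
side black [57, 193, 9, 10, 59] [61.1, 197.9]
side black [41, 215, 55, 80, 1841] [70.8, 249.4]
side black [202, 282, 107, 52, 3535] [261.8, 307.9]
```

View pics/crop0.png

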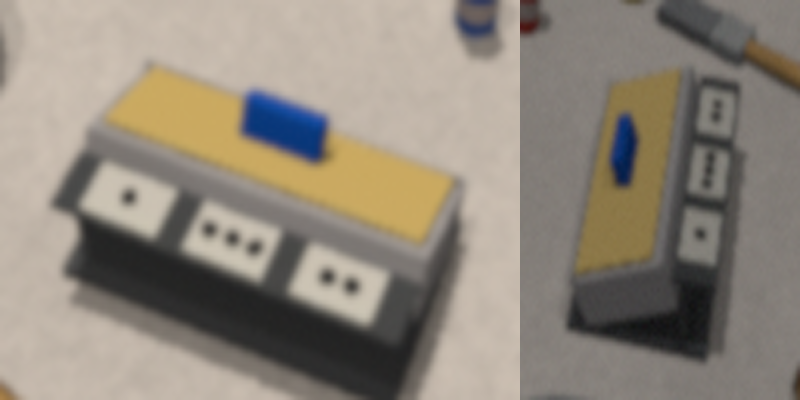

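The crop shows the cream plate with its blue handle, and the tags from -y to +y are 1, 3, 2. Both views agree. Next I triangulate.

Run:
```python
from h import *
import pickle
cs=pickle.load(open('c0.pkl','rb'));S,D=cs['scene'],cs['side']
hs={n:cv2.cvtColor(c['img'],cv2.COLOR_RGB2HSV) for n,c in cs.items()}
def tags(n,x0,y0,x1,y1):
    g=cv2.cvtColor(cs[n]['img'],cv2.COLOR_RGB2GRAY);s=hs[n][:,:,1]
    m=np.zeros_like(g);m[y0:y1,x0:x1]=((g>125)&(s<45))[y0:y1,x0:x1]*255
    out=[]
    for k in cv2.findContours(m,0,2)[0]:
        if cv2.contourArea(k)>60: r=cv2.minAreaRect(k);out.append((np.round(r[0],1).tolist(),np.round(r[1],1).tolist()))
    return out
print('tagS',tags('scene',250,255,335,295));print('tagD',tags('side',388,182,418,236))
T=lambda a,b:tri(ray(S,*a),ray(D,*b))
for n,a,b in [('handle',(305.8,247.8),(377.9,202.1)),('green',(306.6,183.5),(289.5,217.8)),('blue',(354.8,212.5),(321.7,184.2)),('red',(405.1,242.1),(346.8,158)),('yellow',(424.9,283.8),(382,149.5)),]:
    p,e=T(a,b);print(n,p.round(4),e)
def quad(n,lo,hi,box):
    x0,y0,x1,y1=box;m=np.zeros(hs[n].shape[:2],np.uint8);m[y0:y1,x0:x1]=cv2.inRange(hs[n],lo,hi)[y0:y1,x0:x1]
    m=cv2.morphologyEx(m,cv2.MORPH_CLOSE,np.ones((9,9)))
    k=cv2.convexHull(max(cv2.findContours(m,0,1)[0],key=cv2.contourArea))
    for e in np.arange(1,15,.5):
        q=cv2.approxPolyDP(k,e,True)
        if len(q)==4: return q[:,0].tolist()
print('cov',quad('scene',(12,40,90),(28,200,255),(250,228,360,280)),quad('side',(12,40,60),(28,200,255),(355,175,402,245)))
for n,box in(('scene',(190,140,260,200)),('side',(195,275,318,340))):
    q=quad(n,(0,0,0),(180,255,45),box);print('mat',n,q,[onz(cs[n],*p,.004).round(3).tolist() for p in q])
```

```text
tagS [([319.4, 282.8], [22.6, 14.4]), ([260.5, 281.0], [26.0, 21.0]), ([292.8, 273.1], [22.2, 14.1]), ([266.7, 263.8], [21.9, 13.7]), ([304.2, 264.8], [63.6, 3.2])]
tagD [([402.4, 223.9], [9.5, 9.7])]
handle [0.6447 0.0867 0.0812] [np.float64(0.5), np.float64(0.5)]
green [ 0.4279 -0.0591  0.0539] [np.float64(0.4), np.float64(0.4)]
blue [0.4482 0.1219 0.0542] [np.float64(0.9), np.float64(0.9)]
red [0.4658 0.2858 0.0545] [np.float64(0.7), np.float64(0.7)]
yellow [0.5575 0.3797 0.0577] [np.float64(1.1), np.float64(1.1)]
cov [[261, 244], [276, 234], [348, 262], [338, 275]] [[396, 182], [387, 229], [362, 233], [373, 187]]
mat scene [[246, 146], [244, 194], [201, 197], [208, 148]] [[0.35, -0.375, 0.004], [0.536, -0.225, 0.004], [0.62, -0.328, 0.004], [0.433, -0.479, 0.004]]
mat side [[310, 324], [261, 334], [202, 298], [298, 282]] [[0.624, -0.332, 0.004], [0.53, -0.409, 0.004], [0.338, -0.379, 0.004], [0.538, -0.226, 0.004]]
```

```bash
cat >> h.py <<'E'
def toolR(yaw,tilt=0):
    # tool y horizontal-ish along yaw (deg), tool z down, leaned 'tilt' deg forward along yaw
    a=np.radians(yaw);ex=np.array([np.cos(a),np.sin(a),0]);t=np.radians(tilt)
    z=np.array([0,0,-1])*np.cos(t)+ex*np.sin(t); y=ex*np.cos(t)+np.array([0,0,1])*np.sin(t)
    return np.c_[np.cross(y,z),y,z]
def go(p,Rt,p0=None,R0=None):
    o=get_obs();R0=R.from_quat(o['ee_rot']).as_matrix() if R0 is None else R0;p0=o['position'] if p0 is None else p0
    d=R0.T@(np.asarray(p)-p0);w=np.degrees(R.from_matrix(R0.T@Rt).as_rotvec())
    print('xyz',d.round(4).tolist(),'ang',w.round(2).tolist(),'rows',round(np.linalg.norm(d)/.05,1),round(np.linalg.norm(w)/8.59,1))
E
python3 - <<'E'
from h import *
import pickle
cs=pickle.load(open('c0.pkl','rb'));S,D=cs['scene'],cs['side']
for a,b in [((261,244),(387,229)),((276,234),(362,233)),((348,262),(373,187)),((338,275),(396,182))]:
    p,e=tri(ray(S,*a),ray(D,*b));print(p.round(4),e)
t=[onz(S,*p,.08) for p in((266.7,263.8),(292.8,273.1),(319.4,282.8))];print(np.round(t,4));d=t[2]-t[0];print(np.linalg.norm(d),np.degrees(np.arctan2(-d[0],d[1])))
go([.61,.03,.32],toolR(5))
E
```

```text
[ 0.7042 -0.0131  0.0857] [np.float64(2.3), np.float64(2.3)]
[ 0.6359 -0.0205  0.0487] [np.float64(2.6), np.float64(2.6)]
[0.5973 0.1879 0.0453] [np.float64(2.8), np.float64(2.8)]
[0.6659 0.1971 0.0824] [np.float64(3.0), np.float64(3.0)]
[[0.738  0.0334 0.08  ]
 [0.7241 0.1025 0.08  ]
 [0.7108 0.1707 0.08  ]]
0.13994554997608954 11.21314558751137
xyz [0.5775, -0.426, -0.0889] ang [-0.06, -0.04, -73.18] rows 14.5 8.5
```

Request:
carry_out(motion=[{"xyz": [0.04,-0.03,-0.006],"angular": [0,0,-6]},{"xyz": [0.08,-0.06,-0.012],"angular": [0,0,-12]},{"xyz": [0.12,-0.09,-0.02],"angular": [0,0,-18]},{"xyz": [0.16,-0.12,-0.03],"angular": [0,0,-24]},{"xyz": [0.2,-0.15,-0.04],"angular": [0,0,-30]},{"xyz": [0.24,-0.18,-0.05],"angular": [0,0,-36]},{"xyz": [0.28,-0.21,-0.06],"angular": [0,0,-42]},{"xyz": [0.32,-0.24,-0.065],"angular": [0,0,-48]},{"xyz": [0.36,-0.27,-0.07],"angular": [0,0,-54]},{"xyz": [0.4,-0.3,-0.08],"angular": [0,0,-60]},{"xyz": [0.44,-0.33,-0.085],"angular": [0,0,-66]},{"xyz": [0.48,-0.36,-0.09],"angular": [0,0,-72]}])

```text
clock: 1.35
position: [0.541, -0.0721, 0.321]
ee_rot: [0.682, 0.732, 0.0, 0.0]
ft_force: [1.7, -1.4, -0.3]
grip_width: 0.997
grasp_force: 0.0
```

Run:
```python
from h import *
print(get_obs()['position'],get_obs()['joint_pos'],get_obs()['clock']);go([.61,.05,.32],toolR(11))
```

```text
[ 0.54100552 -0.07205989  0.32101718] [ 0.58457034  0.17120302 -0.60959943  1.49937276  0.09838331  1.5012456
  0.04550355] 1.35
xyz [0.1169, 0.0774, 0.001] ang [0.03, 0.03, -6.96] rows 2.8 0.8
```

Run:
```python
from h import *
import pickle
c=camera('wrist');pickle.dump(c,open('w1.pkl','wb'));save(c,'w1.png')
```

Request:
carry_out(motion=[{"xyz": [0.04,0.025,0],"angular": [0,0,-2]},{"xyz": [0.08,0.05,0],"angular": [0,0,-5]},{"xyz": [0.12,0.077,0],"angular": [0,0,-7]},{"xyz": [0.12,0.077,0],"angular": [0,0,-7]},{"xyz": [0.12,0.077,0],"angular": [0,0,-7]}])

```text
clock: 1.9
position: [0.6092, 0.0523, 0.3198]
ee_rot: [0.636, 0.771, -0.0, -0.001]
ft_force: [0.1, -0.3, 0.3]
grip_width: 1.0
grasp_force: 0.0
```

Run:
```python
from h import *
import pickle
c=camera('wrist');pickle.dump(c,open('w2.pkl','wb'));save(c,'w2.png')
a=pickle.load(open('w1.pkl','rb'))['img'];cv2.imwrite('pics/w12.png',np.vstack([a[::,::],c['img']])[:,:,::-1][::1,::1][:, :] if 0 else cv2.resize(np.vstack([a,c['img']])[:,:,::-1],(480,600),interpolation=cv2.INTER_AREA))
```

```text
(no output)
```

View pics/w12.png

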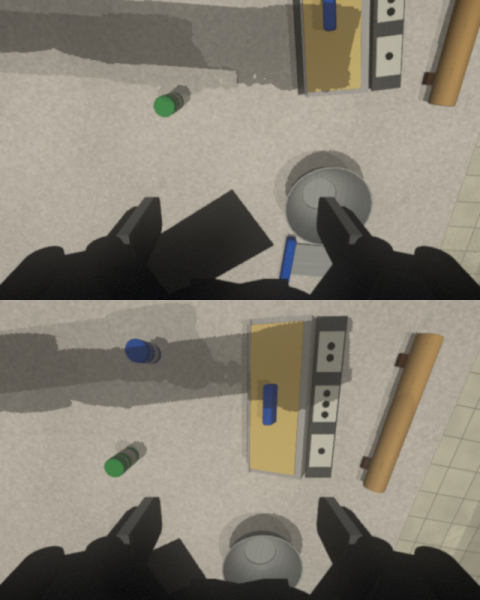

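The wrist views show the cover lengthwise (w2, full-size x 333-407, y 27-233), its handle at (360,137), tags at x~435 in the order 1, 3, 2 towards +y, and the green (155,222) and blue (185,67) pots.

Run:
```python
from h import *
import pickle
cs=pickle.load(open('c0.pkl','rb'));S,D=cs['scene'],cs['side'];W=pickle.load(open('w2.pkl','rb'));W1=pickle.load(open('w1.pkl','rb'))
h=cv2.cvtColor(W['img'],cv2.COLOR_RGB2HSV)
def best(h,lo,hi,box,k=3):
    x0,y0,x1,y1=box;m=np.zeros(h.shape[:2],np.uint8);m[y0:y1,x0:x1]=cv2.inRange(h,lo,hi)[y0:y1,x0:x1]
    m=cv2.morphologyEx(m,cv2.MORPH_CLOSE,np.ones((k,k)));c=sorted(cv2.findContours(m,0,1)[0],key=cv2.contourArea)[::-1];return c
hc=best(h,(105,120,20),(128,255,255),(330,90,400,190))[0]
r=cv2.minAreaRect(hc);print('handle',r)
cov=best(h,(12,50,30),(28,220,255),(320,15,420,250),25)[0];r=cv2.minAreaRect(cov);print('cover',r);q=cv2.boxPoints(r);
hull=cv2.convexHull(cov)
for e in np.arange(1,15,.5):
    a=cv2.approxPolyDP(hull,e,True)
    if len(a)==4: print(a[:,0].tolist());break
g=cv2.cvtColor(W['img'],cv2.COLOR_RGB2GRAY);m=np.zeros_like(g);m[20:240,408:470]=(g[20:240,408:470]>80)*255
m=cv2.morphologyEx(m,cv2.MORPH_CLOSE,np.ones((7,7)))
T=[]
for c in cv2.findContours(m,0,1)[0]:
    if cv2.contourArea(c)>300: r=cv2.minAreaRect(c);T.append(r[0]);print('tag',np.round(r[0],1),np.round(r[1],1),onz(W,*r[0],.079).round(4))
T.sort(key=lambda t:-t[1])
for t,s in zip([t for t in T][:3],((266.7,263.8),(292.8,273.1),(319.4,282.8))): print(tri(ray(W,*t),ray(S,*s)))
print('handle tri',tri(ray(W,*cv2.minAreaRect(hc)[0]),ray(S,305.8,247.8),ray(D,377.9,202.1)))
def edge(z): 
    pass
for n,w,box in(('w1',W1,(190,100,250,170)),('w2',W,(120,190,190,240))):
    hh=cv2.cvtColor(w['img'],cv2.COLOR_RGB2HSV);c=best(hh,(50,80,30),(80,255,255),box)[0];print('green',n,cv2.minEnclosingCircle(c));
```

```text
handle ((357.0, 139.5), (51.0, 12.0), 90.0)
cover ((364.1723327636719, 128.39846801757812), (70.8352279663086, 206.6813201904297), 3.1798300743103027)
[[402, 27], [392, 232], [334, 225], [334, 33]]
tag [438.5 129.5] [219.  61.] [0.7273 0.1129 0.079 ]
(array([0.73726163, 0.08190528, 0.10748818]), [np.float64(36.9), np.float64(36.9)])
handle tri (array([0.64438168, 0.08650482, 0.08101926]), [np.float64(0.6), np.float64(0.7), np.float64(0.5)])
green w1 ((219.37380981445312, 141.01104736328125), 14.510879516601562)
green w2 ((152.25228881835938, 223.18807983398438), 13.30554485321045)
```

Run:
```python
from h import *
import pickle
cs=pickle.load(open('c0.pkl','rb'));S=cs['scene'];W=pickle.load(open('w2.pkl','rb'))
g=cv2.cvtColor(W['img'],cv2.COLOR_RGB2GRAY)
P=[]
for (x0,y0,x1,y1),s in (((412,177,450,226),(266.7,263.8)),((412,112,454,170),(292.8,273.1)),((414,36,466,102),(319.4,282.8))):
    t,b=cv2.threshold(g[y0:y1,x0:x1],0,255,cv2.THRESH_OTSU);b=cv2.morphologyEx(b,cv2.MORPH_OPEN,np.ones((3,3)))
    c=max(cv2.findContours(b,0,1)[0],key=cv2.contourArea);r=cv2.minAreaRect(c);u=np.array(r[0])+(x0,y0)
    # dots: holes
    cc,hi=cv2.findContours(b,cv2.RETR_CCOMP,1);nd=sum(1 for k in range(len(cc)) if hi[0][k][3]>=0)
    p,e=tri(ray(W,*u),ray(S,*s));P.append(p);print(t,u,r[1],'dots',nd,p.round(4),e[0],onz(W,*u,.079).round(4))
Q=np.array(P);d=Q[2]-Q[0];print(np.linalg.norm(d),np.degrees(np.arctan2(-d[0],d[1])))
# cover long edges fit, cast through plane: corners at assumed heights, widths
a=np.radians(11.2);print('cover corners')
for u,z in(((402,27),.084),((392,232),.084),((334,225),.05),((334,33),.05)): print(onz(W,*u,z).round(4))
cv2.imwrite('pics/w2c.png',cv2.resize(W['img'][10:250,310:480],(510,600) if 0 else (425,600),interpolation=cv2.INTER_CUBIC)[:,:,::-1])
```

```text
137.0 [428.15588379 200.47352982] (29.681547164916992, 45.25093460083008) dots 1 [0.7382 0.0342 0.0805] 0.5 [0.7386 0.0344 0.079 ]
130.0 [433. 147.] (30.0, 32.0) dots 1 [0.7249 0.0979 0.0794] 4.4 [0.7268 0.0938 0.079 ]
92.0 [440.29310608  68.48276138] (33.3842887878418, 55.72351837158203) dots 2 [0.7111 0.1715 0.081 ] 0.5 [0.7115 0.1722 0.079 ]
0.13989977002044984 11.167432138105807
cover corners
[0.6624 0.2009 0.084 ]
[ 0.7065 -0.0089  0.084 ]
[ 0.6433 -0.0256  0.05  ]
[0.5989 0.1883 0.05  ]
```

View pics/w2c.png

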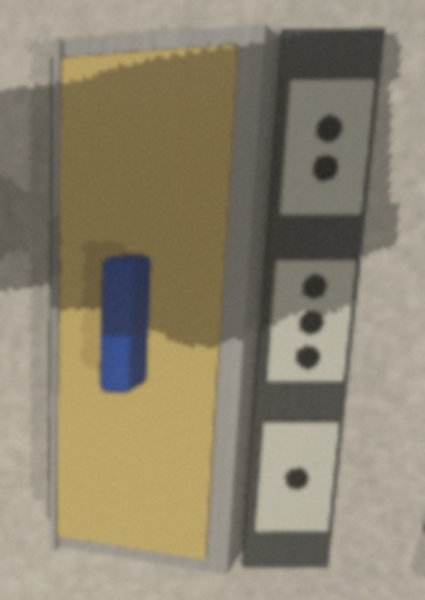

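Tags 1 and 2 triangulate 139.9 mm apart (expected 140) at z≈0.080 (expected 0.079), which gives a rack yaw of 11.2°. The crop confirms the tag order 1, 3, 2 from bottom to top, and the handle sits centrally.

Run:
```python
from h import *
C=np.array([.6532,.0885,.0612]);Rt=toolR(11.2,25);n=-Rt[:,2]
go(C+.09*n,Rt)
```

```text
xyz [0.0287, 0.0125, 0.1773] ang [-25.05, 0.1, -0.39] rows 3.6 2.9
```

Request:
carry_out(motion=[{"xyz": [0.005,0.002,0.03],"angular": [-4,0,0]},{"xyz": [0.01,0.005,0.065],"angular": [-9,0,0]},{"xyz": [0.017,0.008,0.1],"angular": [-15,0,0]},{"xyz": [0.023,0.01,0.135],"angular": [-20,0,0]},{"xyz": [0.027,0.012,0.165],"angular": [-24,0,0]},{"xyz": [0.029,0.0125,0.177],"angular": [-25,0.1,-0.4]},{"xyz": [0.029,0.0125,0.177],"angular": [-25,0.1,-0.4]},{"xyz": [0.029,0.0125,0.177],"angular": [-25,0.1,-0.4]}], hand=0.55)

```text
clock: 2.75
position: [0.6166, 0.0804, 0.1447]
ee_rot: [0.62, 0.754, 0.167, 0.138]
ft_force: [-1.1, -0.2, 1.0]
grip_width: 0.55
grasp_force: 0.0
```

Run:
```python
from h import *
C=np.array([.6532,.0885,.0612]);Rt=toolR(11.2,25);n=-Rt[:,2]
go(C+.01*n,Rt);o=get_obs();print(o['joint_pos'].round(2))
c=camera('wrist');h=cv2.cvtColor(c['img'],cv2.COLOR_RGB2HSV);m=cv2.inRange(h,(105,120,20),(128,255,255));N,l,s,ce=cv2.connectedComponentsWithStats(m)
for i in range(1,N):
    if s[i,4]>300: print(s[i],ce[i])
print('expect top', [proj(c,C+Rt@np.array([a,b,-.033])).round(1).tolist() for a in(-.028,.028) for b in(-.007,.007)])
```

```text
xyz [0.0009, -0.0014, 0.0815] ang [0.03, 0.08, -0.08] rows 1.6 0.0
[ 0.46  0.18 -0.71  1.95  0.22  0.62 -0.18]
[311 217  20  43 771] [320.68093385 238.94811933]
expect top [[305.2, 261.4], [327.4, 261.4], [304.1, 174.5], [328.1, 174.5]]
```

Run:
```python
from h import *
c=camera('wrist');cv2.imwrite('pics/h.png',cv2.resize(c['img'][120:320,180:460],(700,500),interpolation=cv2.INTER_CUBIC)[:,:,::-1])
```

```text
(no output)
```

View pics/h.png

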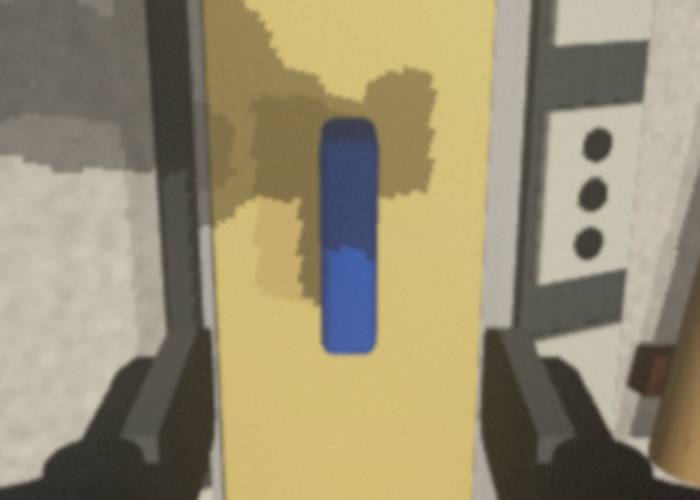

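The handle lies midway between the fingers (crop x 321-378, fingers at 210 and 482), so I go straight in and grip.

Request:
carry_out(motion=[{"xyz": [0,0.0005,0.03],"angular": [0,0,0]},{"xyz": [0,0.0005,0.055],"angular": [0,0,0]},{"xyz": [0,0.0005,0.07],"angular": [0,0,0]},{"xyz": [0,0.0005,0.08],"angular": [0,0,0]},{"xyz": [0,0.0005,0.08],"angular": [0,0,0]},{"xyz": [0,0.0005,0.08],"angular": [0,0,0]}])

```text
clock: 3.45
position: [0.6502, 0.0887, 0.0723]
ee_rot: [0.619, 0.754, 0.168, 0.138]
ft_force: [-0.7, -1.0, 0.5]
grip_width: 0.549
grasp_force: 0.0
```

Request:
carry_out(motion=[{"xyz": [0,0,0],"angular": [0,0,0]},{"xyz": [0,0,0],"angular": [0,0,0]},{"xyz": [0,0,0],"angular": [0,0,0]},{"xyz": [0,0,0],"angular": [0,0,0]},{"xyz": [0,0,0],"angular": [0,0,0]},{"xyz": [0,0,0],"angular": [0,0,0]}], hand=0, grip_force=60)

```text
clock: 4.05
position: [0.6505, 0.0885, 0.0727]
ee_rot: [0.619, 0.754, 0.168, 0.138]
ft_force: [-3.0, -0.5, 6.7]
grip_width: 0.151
grasp_force: 59.8
```

Request:
carry_out(motion=[{"xyz": [0,0,-0.01],"angular": [0,0,0]},{"xyz": [0,0,-0.03],"angular": [0,0,0]},{"xyz": [0,0,-0.06],"angular": [0,0,0]},{"xyz": [0,0,-0.09],"angular": [0,0,0]},{"xyz": [0,0,-0.12],"angular": [0,0,0]},{"xyz": [0,0,-0.135],"angular": [0,0,0]},{"xyz": [0,0,-0.135],"angular": [0,0,0]}])

```text
clock: 4.75
position: [0.5939, 0.0772, 0.1959]
ee_rot: [0.619, 0.754, 0.168, 0.139]
ft_force: [0.6, -0.2, -1.3]
grip_width: 0.148
grasp_force: 60.8
```

Run:
```python
from h import *
import pickle
W=pickle.load(open('w1.pkl','rb'));print([onz(W,*u,.004).round(3).tolist() for u in((310,253),(363,325))])
o=get_obs();print(o['position'],o['joint_pos'].round(2))
go([.484,-.353,.13],toolR(-51.2))
```

```text
[[0.539, -0.217, 0.004], [0.627, -0.331, 0.004]]
[0.59385602 0.07717026 0.1958964 ] [ 0.55  0.06 -0.77  1.95  0.07  0.71 -0.06]
xyz [-0.4005, -0.2015, -0.021] ang [22.67, -13.59, 61.38] rows 9.0 7.8
```

Request:
carry_out(motion=[{"xyz": [-0.017,-0.008,-0.001],"angular": [1,-0.6,2.6]},{"xyz": [-0.05,-0.025,-0.003],"angular": [2.8,-1.7,7.7]},{"xyz": [-0.09,-0.045,-0.005],"angular": [5,-3,13.8]},{"xyz": [-0.13,-0.065,-0.007],"angular": [7.4,-4.4,20]},{"xyz": [-0.17,-0.085,-0.009],"angular": [9.6,-5.8,26]},{"xyz": [-0.21,-0.105,-0.011],"angular": [11.9,-7.1,32.2]},{"xyz": [-0.25,-0.126,-0.013],"angular": [14.2,-8.5,38.3]},{"xyz": [-0.29,-0.146,-0.015],"angular": [16.4,-9.8,44.5]},{"xyz": [-0.33,-0.166,-0.017],"angular": [18.7,-11.2,50.6]},{"xyz": [-0.37,-0.186,-0.019],"angular": [20.9,-12.6,56.7]},{"xyz": [-0.393,-0.198,-0.0205],"angular": [22.2,-13.3,60.2]},{"xyz": [-0.4005,-0.2015,-0.021],"angular": [22.67,-13.59,61.38]}])

```text
clock: 5.95
position: [0.4807, -0.3565, 0.1244]
ee_rot: [0.945, 0.328, -0.004, -0.003]
ft_force: [-0.0, -0.6, -0.9]
grip_width: 0.148
grasp_force: 60.6
```

Run:
```python
from h import *
o=get_obs();print(o['position'],o['clock'],o['ft_force'])
go([.483,-.354,.02],toolR(-51.5))
c=camera('scene');save(c,'s2.png');cv2.imwrite('pics/s2c.png',cv2.resize(c['img'][120:320,150:430],(700,500))[:,:,::-1])
```

```text
[ 0.48073823 -0.35654512  0.12441066] 5.95 [-0.04505113 -0.63014941 -0.87249617]
xyz [0.0039, 0.0002, 0.1044] ang [-0.44, 0.3, -0.16] rows 2.1 0.1
```

View pics/s2c.png

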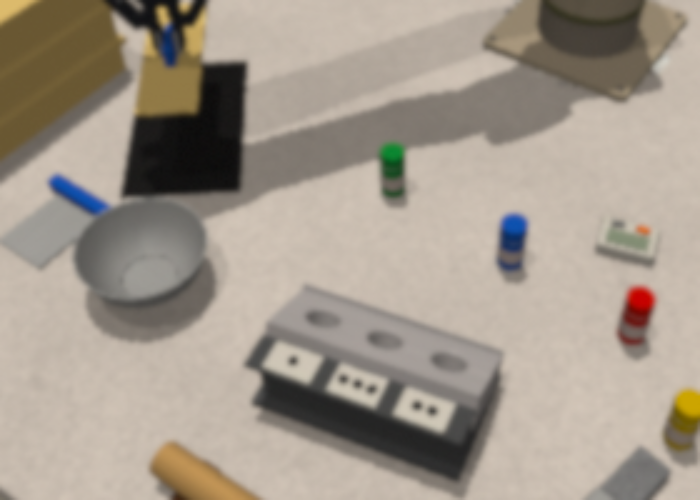

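The cover hangs over the mat and lies parallel to it. The pockets are open, with holes in the crop at (322,318), (384,340) and (448,362). I lower the cover now.

Request:
carry_out(motion=[{"xyz": [0.004,0,0.02],"angular": [-0.4,0.3,-0.2]},{"xyz": [0.004,0,0.05],"angular": [-0.4,0.3,-0.2]},{"xyz": [0.004,0,0.08],"angular": [-0.4,0.3,-0.2]},{"xyz": [0.004,0,0.095],"angular": [-0.4,0.3,-0.2]},{"xyz": [0.004,0,0.103],"angular": [-0.4,0.3,-0.2]},{"xyz": [0.004,0,0.106],"angular": [-0.4,0.3,-0.2]},{"xyz": [0.004,0,0.107],"angular": [-0.4,0.3,-0.2]},{"xyz": [0.004,0,0.107],"angular": [-0.4,0.3,-0.2]}])

```text
clock: 6.8
position: [0.4873, -0.3503, 0.0215]
ee_rot: [0.943, 0.334, 0.003, 0.002]
ft_force: [0.8, -0.7, 0.0]
grip_width: 0.149
grasp_force: 60.7
```

Request:
carry_out(motion=[{"xyz": [-0.003,0,0.001],"angular": [0,0,0]},{"xyz": [-0.0055,0,0.002],"angular": [0,0,0]},{"xyz": [-0.0055,0,0.003],"angular": [0,0,0]},{"xyz": [-0.0055,0,0.0045],"angular": [0,0,0]},{"xyz": [-0.0055,0,0.0045],"angular": [0,0,0]}])

```text
clock: 7.3
position: [0.4823, -0.3533, 0.0157]
ee_rot: [0.943, 0.334, 0.002, 0.001]
ft_force: [-0.5, 0.8, -1.0]
grip_width: 0.15
grasp_force: 60.7
```

Request:
carry_out(motion=[{"xyz": [0,0,0.001],"angular": [0,0,0]},{"xyz": [0,0,0.002],"angular": [0,0,0]},{"xyz": [0,0,0.002],"angular": [0,0,0]}])

```text
clock: 7.6
position: [0.4825, -0.3534, 0.0138]
ee_rot: [0.943, 0.334, 0.002, 0.001]
ft_force: [0.1, -0.2, -2.0]
grip_width: 0.146
grasp_force: 60.8
```

Request:
carry_out(motion=[{"xyz": [0,0,0.001],"angular": [0,0,0]},{"xyz": [0,0,0.002],"angular": [0,0,0]},{"xyz": [0,0,0.002],"angular": [0,0,0]}])

```text
clock: 7.9
position: [0.4826, -0.3535, 0.0135]
ee_rot: [0.943, 0.334, 0.002, 0.001]
ft_force: [-5.9, 4.2, 14.3]
grip_width: 0.151
grasp_force: 63.1
```

Request:
carry_out(motion=[{"xyz": [0,0,-0.0015],"angular": [0,0,0]},{"xyz": [0,0,-0.0015],"angular": [0,0,0]},{"xyz": [0,0,-0.0015],"angular": [0,0,0]},{"xyz": [0,0,-0.0015],"angular": [0,0,0]},{"xyz": [0,0,-0.03],"angular": [0,0,0]},{"xyz": [0,0,-0.07],"angular": [0,0,0]},{"xyz": [0,0,-0.12],"angular": [0,0,0]},{"xyz": [0,0,-0.16],"angular": [0,0,0]},{"xyz": [0,0,-0.16],"angular": [0,0,0]}], hand=0.5)

```text
clock: 8.8
position: [0.4842, -0.3549, 0.1783]
ee_rot: [0.943, 0.334, 0.005, 0.005]
ft_force: [0.5, -0.2, 0.1]
grip_width: 0.501
grasp_force: 0.0
```

Run:
```python
from h import *
import pickle
c=camera('wrist');pickle.dump(c,open('w3.pkl','wb'))
h=cv2.cvtColor(c['img'],cv2.COLOR_RGB2HSV)
for n,lo,hi,z in(('cover',(12,50,30),(28,220,255),.009),('mat',(0,0,0),(180,255,48),.004)):
    m=cv2.inRange(h,lo,hi);m=cv2.morphologyEx(m,cv2.MORPH_CLOSE,np.ones((15,15)))
    k=max(cv2.findContours(m,0,1)[0],key=cv2.contourArea);r=cv2.minAreaRect(k);q=cv2.boxPoints(r);print(n,cv2.contourArea(k),[onz(c,*p,z).round(3)[:2].tolist() for p in q],'c',onz(c,*r[0],z).round(4))
s=camera('scene');pickle.dump(s,open('s3.pkl','wb'));d=camera('side');pickle.dump(d,open('d3.pkl','wb'))
cv2.imwrite('pics/w3.png',np.vstack([c['img'],])[:,:,::-1])
```

```text
cover 83736.0 [[0.231, -0.435], [0.538, -0.221], [0.749, -0.479], [0.515, -0.797]] c [ 0.5284 -0.4603  0.009 ]
mat 26195.0 [[0.108, -0.288], [0.24, -0.22], [0.587, -0.655], [0.493, -0.777]] c [ 0.3578 -0.4793  0.004 ]
```

View pics/w3.png

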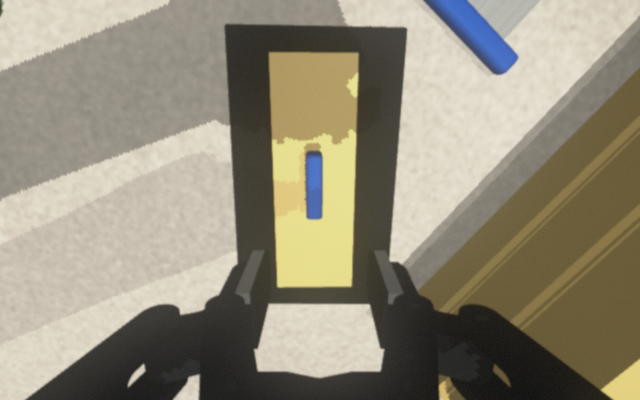

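The cover lies flat and central on the mat with its handle up (mat x 232-402, y 27-303; cover x 270-356, y 52-288). Next is the yellow pot.

Run:
```python
from h import *
import pickle
c=pickle.load(open('w3.pkl','rb'));a=[onz(c,*u,z)[:2] for u,z in(((316,27),.004),((313,52),.009),((314,288),.009),((316,303),.004))]
print([round(1e3*np.linalg.norm(a[i]-a[i+1]),1) for i in range(3)])
S=pickle.load(open('s3.pkl','rb'));print('brush',onz(S,415,302,.01).round(3),onz(S,385,330,.01).round(3),onz(S,408,303,.01).round(3))
go([.53,.33,.25],toolR(11.2))
```

```text
[np.float64(19.7), np.float64(217.8), np.float64(20.3)]
brush [0.589 0.376 0.01 ] [0.696 0.347 0.01 ] [0.601 0.363 0.01 ]
xyz [0.4683, -0.4999, -0.0787] ang [0.27, -0.08, -62.18] rows 13.8 7.2
```

Request:
carry_out(motion=[{"xyz": [0.01,-0.011,-0.01],"angular": [0,0,-4]},{"xyz": [0.035,-0.037,-0.03],"angular": [0,0,-12]},{"xyz": [0.06,-0.065,-0.05],"angular": [0,0,-20]},{"xyz": [0.09,-0.097,-0.065],"angular": [0,0,-28]},{"xyz": [0.12,-0.13,-0.079],"angular": [0,0,-36]},{"xyz": [0.15,-0.16,-0.079],"angular": [0,0,-44]},{"xyz": [0.18,-0.19,-0.079],"angular": [0,0,-52]},{"xyz": [0.21,-0.225,-0.079],"angular": [0,0,-60]},{"xyz": [0.24,-0.257,-0.079],"angular": [0,0,-68]},{"xyz": [0.27,-0.29,-0.079],"angular": [0,0,-76]},{"xyz": [0.3,-0.32,-0.079],"angular": [0,0,-84]},{"xyz": [0.33,-0.352,-0.079],"angular": [0,0,-92]}])

```text
clock: 10.15
position: [0.5153, 0.1291, 0.2493]
ee_rot: [0.412, 0.911, 0.0, 0.002]
ft_force: [1.1, -0.3, -0.4]
grip_width: 0.5
grasp_force: 0.0
```

Run:
```python
from h import *
go([.53,.34,.25],toolR(101.2));print(get_obs()['joint_pos'].round(2))
```

```text
xyz [0.1486, 0.1503, -0.0008] ang [0.01, 0.2, -59.88] rows 4.2 7.0
[ 0.43  0.2  -0.85  1.65  0.16  1.36  0.27]
```

Run:
```python
from h import *
import pickle
c=camera('wrist');pickle.dump(c,open('w4.pkl','wb'));print(proj(c,[.66,.09,.06]),proj(c,[.5575,.38,.05]))
```

```text
[396.27724396 288.25587336] [549.6980218 -12.956548 ]
```

Request:
carry_out(motion=[{"xyz": [0.02,0.02,0],"angular": [0,0,-7]},{"xyz": [0.04,0.04,0],"angular": [0,0,-15]},{"xyz": [0.06,0.06,0],"angular": [0,0,-23]},{"xyz": [0.08,0.08,0],"angular": [0,0,-31]},{"xyz": [0.1,0.1,0],"angular": [0,0,-39]},{"xyz": [0.12,0.12,0],"angular": [0,0,-47]},{"xyz": [0.14,0.14,0],"angular": [0,0,-55]},{"xyz": [0.148,0.15,0],"angular": [0,0.2,-60]},{"xyz": [0.148,0.15,0],"angular": [0,0.2,-60]},{"xyz": [0.148,0.15,0],"angular": [0,0.2,-60]}], hand=0.7)

```text
clock: 11.2
position: [0.5316, 0.3375, 0.2494]
ee_rot: [-0.095, 0.995, -0.0, 0.0]
ft_force: [0.5, -0.6, -0.3]
grip_width: 0.699
grasp_force: 0.0
```

Run:
```python
from h import *
import pickle
c=camera('wrist');pickle.dump(c,open('w5.pkl','wb'));print(proj(c,[.66,.09,.06]),proj(c,[.5575,.38,.05]),get_obs()['joint_pos'].round(2))
a=pickle.load(open('w4.pkl','rb'))
cv2.imwrite('pics/w45.png',cv2.resize(np.vstack([a['img'],c['img']])[:,:,::-1],(480,600),interpolation=cv2.INTER_AREA))
```

```text
[ 58.11097025 249.31642213] [354.94605159 204.19683847] [ 0.07  0.52 -1.02  1.38  0.44  1.48  0.84]
```

View pics/w45.png

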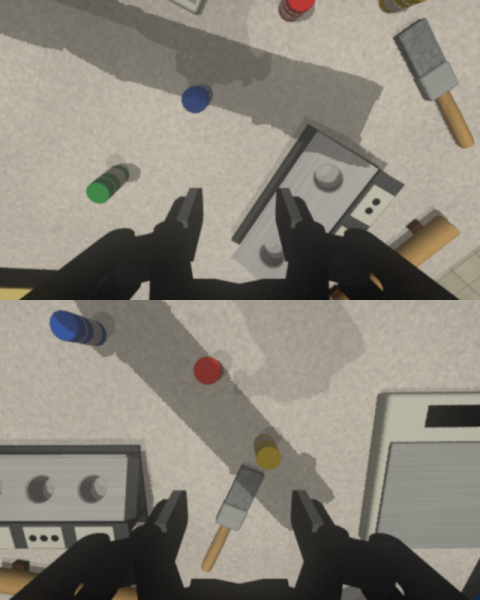

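Upper view (w4): rack with the open pockets 2 (437,236) and 3 (363,337), green pot (130,255). Lower view (w5): yellow pot top (356,207) with the brush tip near (325,225) on its +x side, so I grip along y.

```bash
cat > pots.py <<'E'
from h import *
import pickle
L=lambda n:pickle.load(open(n+'.pkl','rb'))
def top(c,lo,hi,box,view):
    x0,y0,x1,y1=box;h=cv2.cvtColor(c['img'],cv2.COLOR_RGB2HSV)[y0:y1,x0:x1];m=cv2.inRange(h,lo,hi)
    k=max(cv2.findContours(m,0,1)[0],key=cv2.contourArea)[:,0]+(x0,y0)
    return k
def disc(c,k,z=.07):
    # rays of the outline on plane z; the top disc is the part farthest from the camera foot? use circle fit to outer points
    P=np.array([onz(c,*p,z)[:2] for p in k]);cam=c['extrinsics'][:2,3]
    d=P.mean(0)-cam;r0=np.linalg.norm(d);d/=r0
    # pot side shows nearer the camera's far side (base projects nearer to foot): take far half
    s=(P-cam)@d; t=(P-cam)@np.array([-d[1],d[0]]);w=t.max()-t.min()
    far=s.max()-w/2; cen=cam+d*far+np.array([-d[1],d[0]])*(t.max()+t.min())/2
    return cen,w
E
python3 - <<'E'
from pots import *
w1,w2,w4,w5,S,D=map(L,('w1','w2','w4','w5','s3','d3'))
Y=((20,120,40),(32,255,255));G=((50,80,25),(80,255,255))
for n,c,col,b in(('y w5',w5,Y,(325,170,390,240)),('g w4',w4,G,(100,210,190,280)),('g w1',w1,G,(190,100,250,170)),('g w2',w2,G,(120,190,190,240)),('y S',S,Y,(410,265,440,305)),('y D',D,Y,(370,140,395,170)),('g S',S,G,(295,170,320,205)),('g D',D,G,(275,205,305,240))):
    k=top(c,*col,b,0);cen,w=disc(c,k);print(n,cen.round(4),'diam',w.round(4),cv2.boundingRect(k))
E
```

```text
y w5 [0.5574 0.3806] diam 0.03 (342, 191, 32, 35)
g w4 [ 0.4288 -0.058 ] diam 0.0292 (115, 242, 32, 29)
g w1 [ 0.4283 -0.0579] diam 0.0291 (205, 128, 29, 28)
g w2 [ 0.4292 -0.0573] diam 0.0295 (139, 211, 27, 25)
y S [0.557  0.3793] diam 0.0289 (418, 276, 15, 18)
y D [0.5566 0.3772] diam 0.0272 (378, 145, 9, 13)
g S [ 0.4298 -0.0582] diam 0.0273 (302, 177, 10, 14)
g D [ 0.4283 -0.0598] diam 0.0261 (285, 211, 10, 15)
```

Run:
```python
from pots import *
out=[]
w4,w5,S=map(L,('w4','w5','s3'))
tiles=[]
for n,c,b in(('w4',w4,(330,130,520,370)),('w5',w5,(0,190,200,330)),('S',S,(245,225,360,300))):
    x0,y0,x1,y1=b;im=c['img'][y0:y1,x0:x1];f=6 if n=='S' else 3
    g=cv2.GaussianBlur(cv2.cvtColor(im,cv2.COLOR_RGB2GRAY),(3,3),0)
    m=cv2.adaptiveThreshold(g,255,cv2.ADAPTIVE_THRESH_MEAN_C,cv2.THRESH_BINARY_INV,31,8)
    big=cv2.resize(im,None,fx=f,fy=f,interpolation=cv2.INTER_CUBIC)
    for k in cv2.findContours(m,0,1)[0]:
        if cv2.contourArea(k)>25 and len(k)>5:
            e=cv2.fitEllipse(k)
            if e[1][1]<60: print(n,np.round(np.array(e[0])+(x0,y0),1),np.round(e[1],1),round(e[2]))
    tiles.append(cv2.resize(big,(400,300)))
cv2.imwrite('pics/holes.png',np.vstack([np.hstack([cv2.resize(w4['img'][130:370,330:520],(330,416),interpolation=2),cv2.resize(w5['img'][190:330,0:200],(460,416),interpolation=2)])])[:,:,::-1])
```

```text
w4 [505.5 366.7] [5.1 8.9] 101
w4 [358.9 343.3] [19.8 36. ] 132
w4 [491.7 280.6] [ 9.2 10.9] 82
w4 [501.4 268.9] [ 9.7 11.3] 60
w5 [ 72.5 317.5] [ 8.6 10.2] 109
w5 [ 58.  317.5] [ 8.8 11. ] 110
w5 [ 43.5 317.2] [ 8.1 10.2] 110
w5 [ 51.4 252.7] [31.1 37.8] 12
w5 [120.5 252.7] [31.6 37.1] 2
S [328.5 264.2] [ 7.1 14.5] 108
S [303.1 255.3] [ 7.2 14.5] 103
S [277.8 246.5] [ 7.6 15.6] 101
S [354.5 228.1] [ 7.7 11.1] 100
```

Run:
```python
from pots import *
w4,w5,S,D=map(L,('w4','w5','s3','d3'))
O=np.array([.6756,.0932,0]);a=np.radians(11.2);M=np.array([[np.cos(a),np.sin(a),0],[-np.sin(a),np.cos(a),0],[0,0,1]])
for n,rs in(('m2',[ray(w5,120.5,252.7),ray(S,328.5,264.2)]),('m3',[ray(w5,51.4,252.7),ray(S,303.1,255.3)])):
    p,e=tri(*rs);print(n,p.round(4),e,'rack',(M@(p-O)*1e3).round(1))
g=cv2.cvtColor(D['img'],cv2.COLOR_RGB2GRAY)[175:245,355:400]
m=cv2.adaptiveThreshold(cv2.GaussianBlur(g,(3,3),0),255,cv2.ADAPTIVE_THRESH_MEAN_C,cv2.THRESH_BINARY_INV,21,6)
for k in cv2.findContours(m,0,1)[0]:
    if cv2.contourArea(k)>15 and len(k)>5: e=cv2.fitEllipse(k);print('D',np.round(np.array(e[0])+(355,175),1),np.round(e[1],1))
go([.557,.380,.12],toolR(101.2))
```

```text
m2 [0.6472 0.1568 0.0676] [np.float64(0.0), np.float64(0.0)] rack [-15.5  67.9  67.6]
m3 [0.6604 0.0886 0.0677] [np.float64(0.0), np.float64(0.0)] rack [-15.8  -1.5  67.7]
D [379.  222.6] [ 6.2 12.2]
D [382.5 207. ] [ 6.5 12. ]
D [385.6 192. ] [ 6.6 12.6]
D [419.5 153.4] [ 47.4 201.8]
D [393.7 219.3] [17.5 56.6]
xyz [-0.0326, 0.0376, 0.1298] ang [-0.04, 0.05, -0.35] rows 2.8 0.0
```

View pics/holes.png

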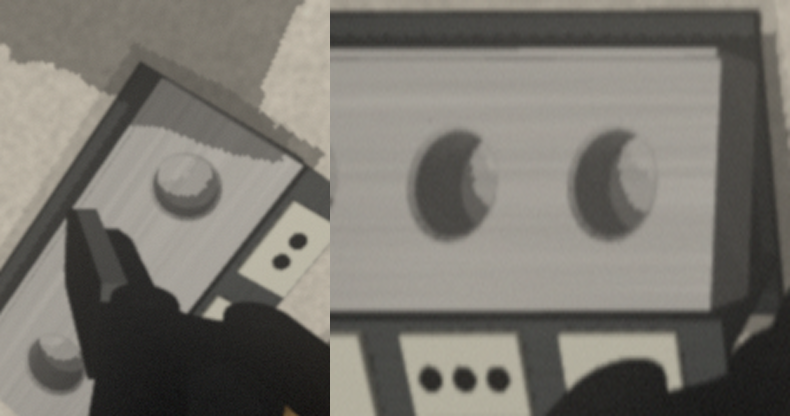

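Pocket outlines: pocket 2 in w5 is centred at (122.8,252.1) and in w4 at (437.7,236.5); pocket 3 in w5 is at (53.3,252.1).

Run:
```python
from pots import *
w4,w5,S,D=map(L,('w4','w5','s3','d3'))
O=np.array([.6756,.0932,0]);a=np.radians(11.2);M=np.array([[np.cos(a),np.sin(a),0],[-np.sin(a),np.cos(a),0],[0,0,1]])
for n,rs in(('m2 w',[ray(w5,122.8,252.1),ray(w4,437.7,236.5)]),('m2 all',[ray(w5,122.8,252.1),ray(w4,437.7,236.5),ray(S,328.5,264.2),ray(D,385.6,192)]),('m3',[ray(w5,53.3,252.1),ray(S,303.1,255.3),ray(D,382.5,207)]),('m1',[ray(S,277.8,246.5),ray(D,379,222.6)])):
    p,e=tri(*rs);print(n,p.round(4),e,'rack',(M@(p-O)*1e3).round(1))
```

```text
m2 w [0.644  0.1607 0.0705] [np.float64(0.4), np.float64(0.4)] rack [-17.9  72.3  70.5]
m2 all [0.646  0.1585 0.0668] [np.float64(0.6), np.float64(1.9), np.float64(2.1), np.float64(1.1)] rack [-16.3  69.8  66.8]
m3 [0.6598 0.0888 0.0665] [np.float64(0.9), np.float64(0.6), np.float64(0.5)] rack [-16.3  -1.2  66.5]
m1 [0.6737 0.0185 0.0682] [np.float64(0.7), np.float64(0.7)] rack [-16.4 -72.9  68.2]
```

Request:
carry_out(motion=[{"xyz": [-0.01,0.012,0.03],"angular": [0,0,0]},{"xyz": [-0.02,0.025,0.07],"angular": [0,0,0]},{"xyz": [-0.03,0.035,0.11],"angular": [0,0,0]},{"xyz": [-0.0326,0.0376,0.13],"angular": [0,0,-0.3]},{"xyz": [-0.0326,0.0376,0.13],"angular": [0,0,-0.3]},{"xyz": [-0.0326,0.0376,0.13],"angular": [0,0,-0.3]}])

```text
clock: 11.85
position: [0.5574, 0.3808, 0.1223]
ee_rot: [-0.098, 0.995, 0.0, 0.002]
ft_force: [0.7, 0.9, 0.4]
grip_width: 0.698
grasp_force: 0.0
```

Run:
```python
from pots import *
go([.557,.380,.038],toolR(101.2));
c=camera('wrist');pickle.dump(c,open('w6.pkl','wb'));k=top(c,(20,120,40),(32,255,255),(150,100,500,390),0);print(disc(c,k),cv2.boundingRect(k),c['extrinsics'][:3,3])
```

```text
xyz [0.0008, -0.0007, 0.0843] ang [0.02, 0.18, 0.04] rows 1.7 0.0
(array([0.55695964, 0.3805352 ]), np.float64(0.030739536548393148)) (292, 186, 53, 63) [0.48333558 0.36633473 0.26581623]
```

Request:
carry_out(motion=[{"xyz": [0.001,-0.0005,0.03],"angular": [0,0.2,0]},{"xyz": [0.001,-0.0005,0.06],"angular": [0,0.2,0]},{"xyz": [0.001,-0.0005,0.074],"angular": [0,0.2,0]},{"xyz": [0.001,-0.0005,0.077],"angular": [0,0.2,0]},{"xyz": [0.001,-0.0005,0.077],"angular": [0,0.2,0]},{"xyz": [0.001,-0.0005,0.077],"angular": [0,0.2,0]}])

```text
clock: 12.5
position: [0.557, 0.3813, 0.0458]
ee_rot: [-0.099, 0.995, 0.001, 0.0]
ft_force: [0.6, -0.4, 0.5]
grip_width: 0.698
grasp_force: 0.0
```

Request:
carry_out(motion=[{"xyz": [0,0,0],"angular": [0,0,0]},{"xyz": [0,0,0],"angular": [0,0,0]},{"xyz": [0,0,0],"angular": [0,0,0]},{"xyz": [0,0,0],"angular": [0,0,0]},{"xyz": [0,0,0],"angular": [0,0,0]},{"xyz": [0,0,0],"angular": [0,0,0]}], hand=0, grip_force=40)

```text
clock: 13.1
position: [0.5567, 0.381, 0.045]
ee_rot: [-0.099, 0.995, 0.0, 0.0]
ft_force: [0.3, -1.9, 6.5]
grip_width: 0.35
grasp_force: 39.5
```

Run:
```python
from h import *
o=get_obs();print(o['position'],o['grip_width'],o['joint_pos'].round(2))
O=np.array([.6756,.0932,0]);a=np.radians(11.2);ex=np.array([np.cos(a),np.sin(a),0]);ey=np.array([-np.sin(a),np.cos(a),0])
t=np.radians(25);z=np.sin(t)*ex-np.cos(t)*np.array([0,0,1]);Rt=np.c_[np.cross(ey,z),ey,z]
for yy in(-.07,.07):
    m=O-.0165*ex+yy*ey+np.array([0,0,.0665]);print(m.round(4));go(m-z*(.044+.06),Rt)
```

```text
[0.55670326 0.38098056 0.04498024] 0.35031739711717025 [-0.07  0.77 -0.89  1.47  0.62  1.2   0.72]
[0.673  0.0213 0.0665]
xyz [0.0005, -0.3753, -0.116] ang [0.05, -25.0, 0.11] rows 7.9 2.9
[0.6458 0.1587 0.0665]
xyz [0.0002, -0.2353, -0.1159] ang [0.05, -25.0, 0.11] rows 5.2 2.9
```

Request:
carry_out(motion=[{"xyz": [0,0,-0.015],"angular": [0,0,0]},{"xyz": [0,0,-0.05],"angular": [0,0,0]},{"xyz": [0,-0.01,-0.09],"angular": [0,-2,0]},{"xyz": [0,-0.04,-0.12],"angular": [0,-5,0]},{"xyz": [0,-0.08,-0.125],"angular": [0,-8,0]},{"xyz": [0,-0.125,-0.125],"angular": [0,-11,0]},{"xyz": [0,-0.17,-0.125],"angular": [0,-14,0]},{"xyz": [0,-0.215,-0.125],"angular": [0,-17,0]},{"xyz": [0,-0.26,-0.125],"angular": [0,-20,0]},{"xyz": [0,-0.305,-0.122],"angular": [0,-23,0]},{"xyz": [0,-0.345,-0.12],"angular": [0,-25,0.1]},{"xyz": [0.0005,-0.375,-0.117],"angular": [0,-25,0.1]}])

```text
clock: 14.3
position: [0.6289, 0.0093, 0.161]
ee_rot: [-0.094, 0.972, 0.02, 0.215]
ft_force: [0.4, 1.0, -1.6]
grip_width: 0.354
grasp_force: 39.9
```

Request:
carry_out(motion=[{"xyz": [0,0,0],"angular": [0,0,0]},{"xyz": [0,0,0],"angular": [0,0,0]},{"xyz": [0,0,0],"angular": [0,0,0]}])

```text
clock: 14.6
position: [0.6295, 0.0145, 0.1614]
ee_rot: [-0.096, 0.972, 0.021, 0.215]
ft_force: [-0.3, 0.3, -1.0]
grip_width: 0.354
grasp_force: 40.0
```

```bash
cat >> h.py <<'E'
O=np.array([.6756,.0932,0]);_a=np.radians(11.2);ex=np.array([np.cos(_a),np.sin(_a),0]);ey=np.array([-np.sin(_a),np.cos(_a),0])
_t=np.radians(25);pz=np.sin(_t)*ex-np.cos(_t)*np.array([0,0,1]);PR=np.c_[np.cross(ey,pz),ey,pz]
def mouth(y): return O-.0165*ex+y*ey+np.array([0,0,.0665])
E
python3 - <<'E'
from pots import *
o=get_obs();print(o['ft_force'],o['joint_pos'].round(2));R0=R.from_quat(o['ee_rot']).as_matrix()
m=mouth(-.07);go(m-pz*.045,PR)
b=o['position']+R0[:,2]*.045;print('bottom rel mouth in PR axes mm',(PR.T@(b-m)*1e3).round(1))
c=camera('wrist');pickle.dump(c,open('w7.pkl','wb'));s=camera('scene');d=camera('side');pickle.dump(s,open('s7.pkl','wb'));pickle.dump(d,open('d7.pkl','wb'))
# pot top check in scene/side: yellow blob axis vs expected pot axis points
for n,cc in(('s',s),('d',d)):
    h=cv2.cvtColor(cc['img'],cv2.COLOR_RGB2HSV);M=cv2.inRange(h,(22,150,60),(32,255,255));N,l,st,ce=cv2.connectedComponentsWithStats(M)
    print(n,[(st[i].tolist(),ce[i].round(1).tolist()) for i in range(1,N) if st[i,4]>25],'exp',[proj(cc,b-R0[:,2]*t).round(1).tolist() for t in(0,.035,.07)])
print('w mouth exp',[proj(c,m+PR@np.array([.018*np.cos(q),.018*np.sin(q),0])).round(0).tolist() for q in np.arange(4)*np.pi/2])
E
```

```text
[-0.29164751  0.32656891 -1.04727693] [ 0.92  0.28 -1.1   1.9   0.33  0.69  1.46]
xyz [0.0001, -0.0018, 0.0596] ang [0.07, -0.05, 0.12] rows 1.2 0.0
bottom rel mouth in PR axes mm [ -0.1   1.8 -59.6]
s [([279, 200, 12, 17, 158], [284.2, 208.3]), ([278, 224, 10, 5, 35], [282.3, 226.1])] exp [[282.7, 227.1], [284.6, 214.8], [286.5, 202.2]]
d [([364, 184, 8, 15, 56], [367.7, 190.4])] exp [[372.1, 206.4], [367.7, 196.8], [363.2, 187.0]]
w mouth exp [[316.0, 175.0], [340.0, 199.0], [316.0, 222.0], [291.0, 199.0]]
```

Run:
```python
from pots import *
c=camera('wrist');o=get_obs();R0=R.from_quat(o['ee_rot']).as_matrix();b=o['position']+R0[:,2]*.045
print('bottom px',proj(c,b),'top',proj(c,b-R0[:,2]*.07))
g=cv2.cvtColor(c['img'],cv2.COLOR_RGB2GRAY)
for v in range(150,260,10): print(v,g[v,256:380:4].tolist())
h=cv2.cvtColor(c['img'],cv2.COLOR_RGB2HSV);M=cv2.inRange(h,(18,110,40),(34,255,255));k=max(cv2.findContours(M,0,1)[0],key=cv2.contourArea);print(cv2.boundingRect(k))
```

```text
bottom px [317.71505817 228.60970155] top [317.15704802 295.90273494]
150 [186, 184, 185, 131, 126, 123, 123, 122, 122, 121, 122, 122, 122, 120, 120, 116, 102, 105, 103, 101, 105, 102, 103, 101, 104, 102, 118, 115, 118, 119, 117]
160 [186, 188, 188, 188, 189, 182, 160, 126, 125, 125, 124, 126, 125, 125, 123, 124, 124, 121, 119, 109, 107, 107, 107, 116, 122, 124, 124, 125, 125, 125, 123]
170 [188, 187, 188, 188, 185, 186, 186, 185, 186, 181, 185, 184, 126, 123, 121, 122, 121, 123, 121, 120, 123, 119, 120, 119, 120, 119, 119, 120, 120, 119, 128]
180 [186, 187, 187, 185, 187, 185, 187, 186, 186, 183, 169, 160, 171, 176, 187, 189, 189, 186, 146, 122, 113, 120, 121, 124, 119, 129, 176, 163, 178, 175, 180]
190 [190, 189, 190, 188, 186, 187, 186, 187, 185, 138, 105, 107, 159, 167, 164, 164, 164, 164, 164, 164, 162, 105, 123, 122, 181, 181, 179, 182, 181, 181, 179]
200 [188, 187, 188, 185, 186, 184, 185, 186, 180, 117, 90, 103, 105, 105, 105, 145, 125, 147, 112, 116, 86, 108, 176, 183, 181, 182, 182, 180, 184, 181, 183]
210 [188, 186, 184, 185, 186, 185, 185, 183, 185, 165, 111, 88, 87, 88, 86, 90, 87, 87, 84, 88, 104, 153, 181, 180, 180, 182, 180, 180, 181, 181, 180]
220 [188, 186, 184, 184, 184, 182, 184, 183, 182, 172, 84, 96, 95, 96, 96, 93, 95, 97, 96, 95, 95, 85, 176, 178, 178, 178, 180, 179, 179, 178, 178]
230 [190, 186, 185, 186, 185, 183, 185, 182, 182, 96, 96, 94, 97, 100, 90, 87, 91, 90, 92, 99, 96, 94, 93, 180, 184, 183, 184, 184, 184, 183, 185]
240 [186, 182, 182, 181, 181, 179, 179, 180, 110, 100, 86, 84, 83, 84, 85, 84, 85, 84, 83, 82, 83, 82, 97, 104, 182, 182, 184, 183, 184, 184, 182]
250 [189, 178, 172, 109, 93, 89, 68, 132, 86, 85, 91, 84, 85, 82, 84, 83, 80, 83, 79, 82, 84, 92, 89, 81, 155, 63, 91, 89, 92, 175, 178]
(278, 244, 82, 91)
```

The wrist image agrees with the prediction: the hole's left and right edges at v=200 are at u≈290 and 342 (expected 291 and 340). I approach and insert.

Request:
carry_out(motion=[{"xyz": [0.0006,-0.0018,0.01],"angular": [0,0,0.1]},{"xyz": [0.0006,-0.0018,0.03],"angular": [0,0,0.1]},{"xyz": [0.0006,-0.0018,0.045],"angular": [0,0,0.1]},{"xyz": [0.0006,-0.0018,0.056],"angular": [0,0,0.1]},{"xyz": [0.0006,-0.0018,0.056],"angular": [0,0,0.1]},{"xyz": [0.0006,-0.0018,0.056],"angular": [0,0,0.1]}])

```text
clock: 15.4
position: [0.6525, 0.0161, 0.1098]
ee_rot: [-0.095, 0.972, 0.022, 0.215]
ft_force: [-0.3, 0.8, -1.8]
grip_width: 0.353
grasp_force: 40.0
```

```bash
cat > st.py <<'E'
from h import *
import sys
y=float(sys.argv[1]);hh=float(sys.argv[2])
o=get_obs();R0=R.from_quat(o['ee_rot']).as_matrix();m=mouth(y);b=o['position']+R0[:,2]*hh
print('bottom rel mouth mm',(PR.T@(b-m)*1e3).round(1),'F tool',(R0.T@o['ft_force']).round(1),'M',(R0.T@o['torque']).round(2),'clock',o['clock'],'g',o['grip_width'])
go(m-pz*hh,PR)
E
python3 st.py -.07 .045
```

```text
bottom rel mouth mm [ 0.9 -1.1 -3.2] F tool [0.9 0.9 1.6] M [-0.01  0.58 -0.02] clock 15.4 g 0.3526137902181815
xyz [-0.0008, 0.0011, 0.0032] ang [0.07, -0.08, -0.06] rows 0.1 0.0
```

Request:
carry_out(motion=[{"xyz": [0,0.001,0],"angular": [0,0,0]},{"xyz": [0,0.001,0.002],"angular": [0,0,0]},{"xyz": [0,0.001,0.004],"angular": [0,0,0]},{"xyz": [0,0.001,0.006],"angular": [0,0,0]},{"xyz": [0,0.001,0.008],"angular": [0,0,0]},{"xyz": [0,0.001,0.008],"angular": [0,0,0]}])

```text
clock: 16.0
position: [0.6556, 0.0172, 0.1022]
ee_rot: [-0.095, 0.972, 0.022, 0.215]
ft_force: [-0.6, -0.0, -0.3]
grip_width: 0.359
grasp_force: 40.0
```

```bash
python3 st.py -.07 .045
```

```text
bottom rel mouth mm [ 1.2 -0.6  5. ] F tool [0.6 0.1 0. ] M [-0.    0.57  0.1 ] clock 16.0 g 0.3590985978548744
xyz [-0.0011, 0.0007, -0.005] ang [0.04, -0.09, -0.09] rows 0.1 0.0
```

No contact with the rim, so the pot is entering. I continue.

Request:
carry_out(motion=[{"xyz": [0,0,0.003],"angular": [0,0,0]},{"xyz": [0,0,0.006],"angular": [0,0,0]},{"xyz": [0,0,0.009],"angular": [0,0,0]},{"xyz": [0,0,0.012],"angular": [0,0,0]},{"xyz": [0,0,0.012],"angular": [0,0,0]}])

```text
clock: 16.5
position: [0.6605, 0.0183, 0.0911]
ee_rot: [-0.095, 0.972, 0.022, 0.214]
ft_force: [0.1, -0.5, -1.1]
grip_width: 0.35
grasp_force: 40.0
```

```bash
python3 st.py -.07 .045
```

```text
bottom rel mouth mm [ 1.3 -0.4 17.2] F tool [ 0.5 -0.5  1. ] M [-0.02  0.58 -0.01] clock 16.5 g 0.3496387331535078
xyz [-0.0012, 0.0005, -0.0172] ang [0.06, -0.1, -0.09] rows 0.3 0.0
```

Request:
carry_out(motion=[{"xyz": [0,0,0.003],"angular": [0,0,0]},{"xyz": [0,0,0.006],"angular": [0,0,0]},{"xyz": [0,0,0.009],"angular": [0,0,0]},{"xyz": [0,0,0.011],"angular": [0,0,0]},{"xyz": [0,0,0.011],"angular": [0,0,0]}])

```text
clock: 17.0
position: [0.6651, 0.0192, 0.0813]
ee_rot: [-0.095, 0.972, 0.022, 0.215]
ft_force: [0.1, -0.2, -0.4]
grip_width: 0.353
grasp_force: 40.0
```

```bash
python3 st.py -.07 .045
```

```text
bottom rel mouth mm [ 1.2 -0.5 28.1] F tool [ 0.1 -0.2  0.4] M [-0.03  0.63 -0.01] clock 17.0 g 0.3532973954455681
xyz [-0.0011, 0.0005, -0.0281] ang [0.05, -0.09, -0.08] rows 0.6 0.0
```

Request:
carry_out(motion=[{"xyz": [0,0,0.001],"angular": [0,0,0]},{"xyz": [0,0,0.002],"angular": [0,0,0]},{"xyz": [0,0,0.002],"angular": [0,0,0]}])

```text
clock: 17.3
position: [0.666, 0.0193, 0.0798]
ee_rot: [-0.095, 0.972, 0.022, 0.215]
ft_force: [-0.2, 0.3, -0.5]
grip_width: 0.351
grasp_force: 40.0
```

```bash
python3 st.py -.07 .045
```

```text
bottom rel mouth mm [ 1.  -0.6 29.8] F tool [0.4 0.3 0.3] M [-0.04  0.57  0.02] clock 17.3 g 0.3513997566383292
xyz [-0.0009, 0.0007, -0.0298] ang [0.03, -0.07, -0.08] rows 0.6 0.0
```

Request:
carry_out(motion=[{"xyz": [0,0,0.001],"angular": [0,0,0]},{"xyz": [0,0,0.002],"angular": [0,0,0]},{"xyz": [0,0,0.0025],"angular": [0,0,0]},{"xyz": [0,0,0.0025],"angular": [0,0,0]}])

```text
clock: 17.7
position: [0.6675, 0.0193, 0.08]
ee_rot: [-0.095, 0.972, 0.02, 0.215]
ft_force: [-23.7, -5.1, 30.8]
grip_width: 0.354
grasp_force: 43.9
```

```bash
python3 st.py -.07 .045
```

```text
bottom rel mouth mm [-0.4 -1.  30.4] F tool [  8.9  -0.5 -38.2] M [-0.12  2.62  0.  ] clock 17.7 g 0.35409663841204997
xyz [0.0004, 0.0009, -0.0304] ang [-0.11, -0.01, -0.04] rows 0.6 0.0
```

It bottomed at 30.4 mm, fully home. I ease off, open and retreat along the axis.

Request:
carry_out(motion=[{"xyz": [0,0,-0.002],"angular": [0,0,0]},{"xyz": [0,0,-0.0025],"angular": [0,0,0]}])

```text
clock: 17.9
position: [0.6661, 0.0192, 0.0803]
ee_rot: [-0.095, 0.972, 0.021, 0.215]
ft_force: [-0.4, -0.9, -0.9]
grip_width: 0.356
grasp_force: 40.2
```

Request:
carry_out(motion=[{"xyz": [0,0,0],"angular": [0,0,0]},{"xyz": [0,0,0],"angular": [0,0,0]},{"xyz": [0,0,0],"angular": [0,0,0]},{"xyz": [0,0,0],"angular": [0,0,0]},{"xyz": [0,0,-0.02],"angular": [0,0,0]},{"xyz": [0,0,-0.05],"angular": [0,0,0]},{"xyz": [0,0,-0.09],"angular": [0,0,0]},{"xyz": [0,0,-0.13],"angular": [0,0,0]},{"xyz": [0,0,-0.13],"angular": [0,0,0]},{"xyz": [0,0,-0.13],"angular": [0,0,0]}], hand=0.65)

```text
clock: 18.9
position: [0.6125, 0.0073, 0.1984]
ee_rot: [-0.094, 0.972, 0.02, 0.215]
ft_force: [0.5, 0.1, 0.3]
grip_width: 0.651
grasp_force: 0.0
```

Run:
```python
from pots import *
c=camera('wrist');s=camera('scene');m=mouth(-.07)
T=m-pz*.04
for n,cc in(('w',c),('s',s)):
    h=cv2.cvtColor(cc['img'],cv2.COLOR_RGB2HSV);M=cv2.inRange(h,(20,130,40),(33,255,255));N,l,st,ce=cv2.connectedComponentsWithStats(M)
    print(n,[(st[i].tolist(),ce[i].round(1).tolist()) for i in range(1,N) if st[i,4]>40],'exp top',[proj(cc,T+PR@np.array([.016*np.cos(q),.016*np.sin(q),0])).round(0).tolist() for q in np.arange(4)*np.pi/2],'face',proj(cc,m).round(1))
k=top(s,(50,80,25),(80,255,255),(290,165,325,210),0);print('green',disc(s,k))
o=get_obs();print(o['position'],o['joint_pos'].round(2));go([.429,-.058,.15],toolR(101.2))
```

```text
w [([301, 169, 43, 43, 1435], [322.2, 190.1])] exp top [[321.0, 178.0], [343.0, 199.0], [321.0, 220.0], [300.0, 199.0]] face [321.1 185.5]
s [([57, 0, 58, 47, 1520], [85.7, 18.7]), ([109, 0, 81, 46, 2355], [146.6, 16.5]), ([206, 0, 99, 73, 4109], [244.9, 27.0]), ([44, 74, 154, 133, 10995], [124.6, 136.9]), ([595, 86, 45, 214, 3540], [627.7, 187.9]), ([275, 231, 13, 16, 165], [280.9, 238.5]), ([633, 334, 7, 66, 245], [637.1, 375.7])] exp top [[284.0, 231.0], [287.0, 236.0], [278.0, 236.0], [275.0, 232.0]] face [279. 247.]
green (array([ 0.45024435, -0.04244085]), np.float64(0.018043361299963423))
[0.61191711 0.00858483 0.19685274] [ 1.06  0.19 -1.19  1.89  0.2   0.75  1.56]
xyz [0.1942, -0.03, -0.0384] ang [0.07, 24.87, -0.07] rows 4.0 2.9
```

Yellow's top in the wrist view measures 43 px across, as expected for 40 mm above the face, so it is seated. It leans slightly within the pocket clearance. Now green.

Request:
carry_out(motion=[{"xyz": [0.02,-0.003,-0.004],"angular": [0,2,0]},{"xyz": [0.055,-0.008,-0.011],"angular": [0,7,0]},{"xyz": [0.095,-0.015,-0.019],"angular": [0,12,0]},{"xyz": [0.135,-0.021,-0.027],"angular": [0,17,0]},{"xyz": [0.17,-0.026,-0.034],"angular": [0,22,0]},{"xyz": [0.19,-0.029,-0.038],"angular": [0,24.5,0]},{"xyz": [0.194,-0.03,-0.0384],"angular": [0,24.9,0]},{"xyz": [0.194,-0.03,-0.0384],"angular": [0,24.9,0]},{"xyz": [0.194,-0.03,-0.0384],"angular": [0,24.9,0]}])

```text
clock: 19.9
position: [0.4303, -0.0572, 0.1508]
ee_rot: [-0.098, 0.995, 0.001, 0.001]
ft_force: [-0.3, -0.1, 0.7]
grip_width: 0.648
grasp_force: 0.0
```

Run:
```python
from pots import *
c=camera('wrist');k=top(c,(50,80,25),(80,255,255),(150,80,500,390),0);print(disc(c,k),cv2.boundingRect(k))
o=get_obs();print(o['joint_pos'].round(2));go([.429,-.058,.045],toolR(101.2))
```

```text
(array([ 0.42837713, -0.05740914]), np.float64(0.030063955642620502)) (296, 181, 46, 48)
[ 1.25  0.06 -1.22  1.99  0.06  1.12  1.77]
xyz [0.0016, -0.0006, 0.1059] ang [0.09, 0.11, -0.0] rows 2.1 0.0
```

Request:
carry_out(motion=[{"xyz": [0.0016,-0.0005,0.02],"angular": [0,0.1,0]},{"xyz": [0.0016,-0.0005,0.055],"angular": [0,0.1,0]},{"xyz": [0.0016,-0.0005,0.085],"angular": [0,0.1,0]},{"xyz": [0.0016,-0.0005,0.1],"angular": [0,0.1,0]},{"xyz": [0.0016,-0.0005,0.106],"angular": [0,0.1,0]},{"xyz": [0.0016,-0.0005,0.106],"angular": [0,0.1,0]},{"xyz": [0.0016,-0.0005,0.106],"angular": [0,0.1,0]}])

```text
clock: 20.65
position: [0.4289, -0.0585, 0.0456]
ee_rot: [-0.097, 0.995, 0.0, 0.0]
ft_force: [0.2, -0.5, 0.6]
grip_width: 0.65
grasp_force: 0.0
```

Request:
carry_out(motion=[{"xyz": [0,0,0],"angular": [0,0,0]},{"xyz": [0,0,0],"angular": [0,0,0]},{"xyz": [0,0,0],"angular": [0,0,0]},{"xyz": [0,0,0],"angular": [0,0,0]},{"xyz": [0,0,0],"angular": [0,0,0]},{"xyz": [0,0,0],"angular": [0,0,0]}], hand=0, grip_force=40)

```text
clock: 21.25
position: [0.4289, -0.0588, 0.0457]
ee_rot: [-0.097, 0.995, -0.0, 0.0]
ft_force: [-0.6, 0.6, 6.3]
grip_width: 0.356
grasp_force: 39.1
```

Run:
```python
from h import *
o=get_obs();h=o['position'][2];print(h)
go(mouth(.07)-pz*(h+.06),PR)
```

```text
0.04571751254541591
xyz [-0.2102, 0.1715, -0.1166] ang [-0.02, -24.99, -0.07] rows 5.9 2.9
```

Request:
carry_out(motion=[{"xyz": [0,0,-0.015],"angular": [0,0,0]},{"xyz": [0,0,-0.05],"angular": [0,0,0]},{"xyz": [-0.01,0.008,-0.09],"angular": [0,-2,0]},{"xyz": [-0.03,0.025,-0.12],"angular": [0,-5,0]},{"xyz": [-0.06,0.05,-0.125],"angular": [0,-9,0]},{"xyz": [-0.09,0.074,-0.125],"angular": [0,-13,0]},{"xyz": [-0.125,0.102,-0.125],"angular": [0,-17,0]},{"xyz": [-0.16,0.13,-0.122],"angular": [0,-21,0]},{"xyz": [-0.19,0.155,-0.118],"angular": [0,-24,0]},{"xyz": [-0.21,0.1715,-0.1166],"angular": [0,-25,-0.1]},{"xyz": [-0.21,0.1715,-0.1166],"angular": [0,-25,-0.1]},{"xyz": [-0.21,0.1715,-0.1166],"angular": [0,-25,-0.1]}])

```text
clock: 22.45
position: [0.6007, 0.151, 0.1613]
ee_rot: [-0.096, 0.972, 0.022, 0.214]
ft_force: [0.1, -0.4, -0.9]
grip_width: 0.355
grasp_force: 40.0
```

Request:
carry_out(motion=[{"xyz": [0,0,0],"angular": [0,0,0]},{"xyz": [0,0,0],"angular": [0,0,0]},{"xyz": [0,0,0],"angular": [0,0,0]}])

```text
clock: 22.75
position: [0.6014, 0.1486, 0.1616]
ee_rot: [-0.094, 0.972, 0.021, 0.215]
ft_force: [0.1, 0.2, -1.4]
grip_width: 0.352
grasp_force: 40.0
```

```bash
python3 st.py .07 .0457
python3 - <<'E'
from pots import *
c=camera('wrist');m=mouth(.07)
print('w mouth exp',[proj(c,m+PR@np.array([.018*np.cos(q),.018*np.sin(q),0])).round(0).tolist() for q in np.arange(4)*np.pi/2])
g=cv2.cvtColor(c['img'],cv2.COLOR_RGB2GRAY)
for v in list(range(165,215,5))+[230]: print(v,g[v,276:364:3].tolist())
E
```

```text
bottom rel mouth mm [  1.2  -1.2 -59.7] F tool [0.4 0.1 1.3] M [-0.01  0.51 -0.01] clock 22.75 g 0.35227694176407315
xyz [-0.0012, 0.0013, 0.0597] ang [-0.04, -0.06, -0.08] rows 1.2 0.0
w mouth exp [[320.0, 176.0], [344.0, 200.0], [320.0, 223.0], [295.0, 200.0]]
165 [180, 181, 177, 174, 158, 141, 132, 123, 155, 140, 120, 121, 123, 119, 121, 120, 120, 120, 120, 120, 121, 118, 119, 118, 121, 122, 120, 121, 122, 121]
170 [179, 180, 179, 178, 180, 179, 179, 182, 178, 159, 122, 121, 122, 123, 120, 121, 122, 123, 121, 122, 122, 123, 122, 122, 123, 122, 123, 122, 125, 125]
175 [194, 193, 193, 193, 192, 192, 191, 193, 192, 190, 191, 179, 124, 132, 143, 150, 135, 116, 117, 125, 124, 126, 125, 125, 125, 124, 124, 124, 127, 134]
180 [191, 190, 190, 189, 190, 190, 191, 189, 189, 166, 167, 174, 179, 189, 191, 188, 189, 186, 183, 167, 138, 121, 124, 124, 126, 126, 125, 167, 182, 187]
185 [187, 189, 187, 189, 189, 189, 185, 178, 141, 108, 165, 169, 165, 163, 169, 179, 179, 178, 180, 179, 172, 166, 118, 124, 122, 123, 125, 180, 181, 181]
190 [191, 189, 189, 189, 190, 189, 186, 141, 111, 112, 154, 173, 174, 170, 172, 171, 170, 172, 172, 172, 171, 172, 149, 115, 127, 159, 185, 186, 186, 186]
195 [186, 188, 187, 189, 188, 186, 160, 107, 106, 111, 112, 130, 171, 170, 171, 171, 173, 171, 170, 170, 171, 166, 119, 141, 176, 182, 181, 182, 181, 183]
200 [193, 193, 193, 192, 193, 193, 153, 100, 89, 108, 111, 111, 110, 152, 162, 168, 168, 162, 166, 146, 117, 100, 90, 141, 181, 190, 192, 191, 191, 191]
205 [195, 195, 195, 194, 195, 194, 171, 120, 90, 92, 99, 104, 105, 105, 96, 90, 93, 105, 110, 107, 91, 89, 92, 153, 186, 190, 190, 190, 190, 190]
210 [191, 193, 192, 193, 190, 191, 191, 143, 103, 88, 77, 69, 69, 68, 70, 69, 69, 68, 67, 68, 73, 91, 136, 171, 186, 187, 186, 187, 185, 186]
230 [185, 184, 186, 184, 184, 171, 97, 95, 97, 100, 81, 68, 65, 65, 65, 68, 66, 66, 73, 88, 92, 96, 95, 94, 96, 180, 183, 185, 184, 183]
```

Prediction and image agree again (hole centre u 319.7, v≈200; expected 319.5, 199.5).

Request:
carry_out(motion=[{"xyz": [-0.0008,0.001,0.01],"angular": [0,0,0]},{"xyz": [-0.0008,0.001,0.03],"angular": [0,0,0]},{"xyz": [-0.0008,0.001,0.045],"angular": [0,0,0]},{"xyz": [-0.0008,0.001,0.056],"angular": [0,0,0]},{"xyz": [-0.0008,0.001,0.056],"angular": [0,0,0]},{"xyz": [-0.0008,0.001,0.056],"angular": [0,0,0]}])

```text
clock: 23.4
position: [0.6248, 0.1558, 0.1112]
ee_rot: [-0.095, 0.972, 0.022, 0.215]
ft_force: [-0.4, 0.2, -0.6]
grip_width: 0.356
grasp_force: 40.0
```

```bash
python3 st.py .07 .0457
```

```text
bottom rel mouth mm [ 0.4  1.3 -3.7] F tool [0.6 0.3 0.4] M [-0.03  0.53 -0.03] clock 23.4 g 0.35639276324353714
xyz [-0.0004, -0.0013, 0.0037] ang [0.06, -0.08, -0.01] rows 0.1 0.0
```

Request:
carry_out(motion=[{"xyz": [0,-0.0012,0],"angular": [0,0,0]},{"xyz": [0,-0.0012,0.002],"angular": [0,0,0]},{"xyz": [0,-0.0012,0.004],"angular": [0,0,0]},{"xyz": [0,-0.0012,0.006],"angular": [0,0,0]},{"xyz": [0,-0.0012,0.0085],"angular": [0,0,0]},{"xyz": [0,-0.0012,0.0085],"angular": [0,0,0]}])

```text
clock: 24.0
position: [0.6285, 0.1554, 0.1028]
ee_rot: [-0.096, 0.972, 0.022, 0.215]
ft_force: [-0.4, 0.1, -0.8]
grip_width: 0.353
grasp_force: 40.0
```

```bash
python3 st.py .07 .0457
```

```text
bottom rel mouth mm [0.7 0.2 5.4] F tool [0.7 0.2 0.6] M [0.04 0.51 0.01] clock 24.0 g 0.35339282035407854
xyz [-0.0006, -0.0002, -0.0054] ang [0.06, -0.1, 0.01] rows 0.1 0.0
```

Request:
carry_out(motion=[{"xyz": [0,0,0.003],"angular": [0,0,0]},{"xyz": [0,0,0.006],"angular": [0,0,0]},{"xyz": [0,0,0.009],"angular": [0,0,0]},{"xyz": [0,0,0.012],"angular": [0,0,0]},{"xyz": [0,0,0.012],"angular": [0,0,0]}])

```text
clock: 24.5
position: [0.6334, 0.1564, 0.0918]
ee_rot: [-0.095, 0.972, 0.022, 0.214]
ft_force: [-0.1, -0.0, -1.2]
grip_width: 0.352
grasp_force: 40.0
```

Request:
carry_out(motion=[{"xyz": [0,0,0.003],"angular": [0,0,0]},{"xyz": [0,0,0.006],"angular": [0,0,0]},{"xyz": [0,0,0.009],"angular": [0,0,0]},{"xyz": [0,0,0.0115],"angular": [0,0,0]},{"xyz": [0,0,0.0115],"angular": [0,0,0]}])

```text
clock: 25.0
position: [0.6382, 0.1574, 0.0814]
ee_rot: [-0.096, 0.972, 0.022, 0.215]
ft_force: [0.0, -0.3, -0.2]
grip_width: 0.349
grasp_force: 40.0
```

```bash
python3 st.py .07 .0457
```

```text
bottom rel mouth mm [ 0.8  0.3 28.9] F tool [ 0.1 -0.4  0.2] M [-0.02  0.52  0.03] clock 25.0 g 0.3493250451194246
xyz [-0.0006, -0.0002, -0.0289] ang [0.06, -0.1, 0.01] rows 0.6 0.0
```

Request:
carry_out(motion=[{"xyz": [0,0,0.0007],"angular": [0,0,0]},{"xyz": [0,0,0.0015],"angular": [0,0,0]},{"xyz": [0,0,0.0022],"angular": [0,0,0]},{"xyz": [0,0,0.0022],"angular": [0,0,0]}])

```text
clock: 25.4
position: [0.6394, 0.1578, 0.0807]
ee_rot: [-0.096, 0.972, 0.021, 0.215]
ft_force: [-6.4, -2.5, 9.4]
grip_width: 0.355
grasp_force: 41.0
```

Floor contact at about 30 mm, so it is fully home. I release and retreat.

Request:
carry_out(motion=[{"xyz": [0,0,-0.0005],"angular": [0,0,0]},{"xyz": [0,0,-0.0005],"angular": [0,0,0]},{"xyz": [0,0,-0.0005],"angular": [0,0,0]},{"xyz": [0,0,-0.0005],"angular": [0,0,0]},{"xyz": [0,0,-0.02],"angular": [0,0,0]},{"xyz": [0,0,-0.05],"angular": [0,0,0]},{"xyz": [0,0,-0.09],"angular": [0,0,0]},{"xyz": [0,0,-0.13],"angular": [0,0,0]},{"xyz": [0,0,-0.15],"angular": [0,0,0]},{"xyz": [0,0,-0.15],"angular": [0,0,0]}], hand=0.65)

```text
clock: 26.4
position: [0.5779, 0.1448, 0.2182]
ee_rot: [-0.095, 0.971, 0.02, 0.217]
ft_force: [0.4, -0.3, -0.1]
grip_width: 0.654
grasp_force: 0.0
```

Run:
```python
from pots import *
c=camera('wrist');d=camera('side');s=camera('scene');m=mouth(.07)
def blobs(cc,lo,hi,a=25):
    h=cv2.cvtColor(cc['img'],cv2.COLOR_RGB2HSV);N,l,st,ce=cv2.connectedComponentsWithStats(cv2.inRange(h,lo,hi));return [(st[i].tolist(),ce[i].round(1).tolist()) for i in range(1,N) if st[i,4]>a]
G=((50,80,25),(80,255,255));Y=((20,150,40),(32,255,255))
for n,cc in(('w',c),('d',d),('s',s)):
    print(n,'G',blobs(cc,*G),'exp top',proj(cc,m-pz*.04).round(1),'face',proj(cc,m).round(1),'w',abs(proj(cc,m-pz*.04+ey*.016)-proj(cc,m-pz*.04-ey*.016)).round(1))
m=mouth(-.07)
for n,cc in(('d',d),('s',s)): print(n,'Y',[b for b in blobs(cc,*Y) if b[0][2]<25],'exp top',proj(cc,m-pz*.04).round(1),'face',proj(cc,m).round(1))
print('blue',blobs(s,(105,150,60),(125,255,255)),'red',blobs(s,(0,180,60),(5,255,255)));print(get_obs()['position'],get_obs()['ft_force'],get_obs()['clock'])
```

```text
w G [([301, 161, 39, 40, 1210], [319.7, 181.1])] exp top [319.3 188.8] face [319.3 177.1] w [40.5  0.1]
d G [([375, 180, 13, 14, 114], [381.2, 186.5])] exp top [381.5 181.9] face [385.9 192.1] w [1.5 6.4]
s G [([325, 247, 13, 17, 162], [331.3, 255.3])] exp top [332.3 250.8] face [329.4 264.4] w [12.1  4.1]
d Y [([368, 210, 13, 14, 128], [374.0, 216.4])] exp top [374.4 212. ] face [379.2 222.5]
s Y [([275, 231, 12, 16, 155], [280.8, 238.3])] exp top [281.1 233.6] face [279. 247.]
blue [([223, 159, 3, 13, 32], [223.9, 164.3]), ([171, 191, 21, 14, 109], [180.6, 197.9]), ([351, 207, 9, 13, 91], [355.0, 212.9])] red [([401, 236, 10, 14, 114], [405.1, 242.1])]
[0.57719561 0.1443632  0.21514881] [-0.82498465  0.48967401  0.46788379] 26.55
```

Both pots sit at the expected place and height. Red and blue have not moved, and the handle is at the mat's centre.

```bash
python3 -c "
from workcell import *
print(hand_in())"
```

```text
the job is handed in; nothing more can be done
None
```

The job is handed in: the cover lies flat and central on the mat with its handle up, then yellow went fully home into pocket one and green into pocket two (both lean slightly in the pocket clearance), red and blue did not move, and the clock stood at about 26.6 s when I handed in.

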